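# Change over the board-basket drying rack

## Robot

A 6-joint arm with a two-finger parallel gripper is mounted at the origin on the work surface. World frame = base frame: x ahead of the robot, y to its left, z up, the work surface at z = 0. Lengths are in m, angles in rad, forces in N, time in s.
With the tool pointing down it reaches from about 0.35 to 0.775 m from the base axis. Payload 5.5 kg.
Tool frame: the origin (TCP) lies between the finger pads; the fingertips stand 19 mm ahead of it and the grasp point (between the pads) is the TCP; z points along the fingers, y is the line along which they close (so a half turn about z gives the same grasp; the last joint's range is limited). The gripper opens to 85 mm and grips with 20 to 120 N. Pads are 22 mm wide; open, the fingers measure 114 mm over their backs; the gripper's body (76 mm by 85 mm) begins 54 mm behind the grasp point. The pads swing forward as they close: fully open they stand 13 mm farther back than shut.
Start: joints at [-1.368, 0.313, 0.046, 1.304, 0, 1.431], TCP at [0.193, -0.542, 0.25] pointing down, gripper open.
Joint ranges: [-2.76, 2.76], [-0.86, 1.69], [-1.03, 1.26], [-2.2, 2.34], [-1.47, 1.5], [-3.14, 3.14]. Speed limits (rad/s): [2.57, 2.57, 3.14, 3.14, 3.14, 3.14].

## Interface

Orientations are given as a unit quaternion [w, x, y, z].
In Python, from workcell import env gives the robot as it stands.
- The arm moves only by the shell command python3 -m pendant 'ROWS' [FORCE]. ROWS is JSON, a list of rows, each an object with "travel": the shift along the tool's x, y, z scaled (see below), a list of three; "rot": the turn, a rotation vector about the tool's x, y, z scaled (see below), a list of three; "fingers": the opening, from -1 (shut) to 1 (fully open). In form: [{"travel": [dx, dy, dz], "rot": [wx, wy, wz], "fingers": fingers}, ...]. A call has 1 to 10 rows; each row is the pose to reach, as a shift and turn from the pose commanded when the call began, along the tool's axes at that moment; what a row does not reach only later rows make up. The controller multiplies each number of a shift by 0.12 m and each number of a turn by 60 degrees. A row lasts 1/10 s, in which the tool goes at most 50 mm and 8.59 degrees, less where a joint would pass 70% of its speed; a pose out of reach is approached as far as the arm can. A call with a number of a shift or a turn outside -1 to 1 is refused whole. A call with a gripper value outside its range is refused whole. The fingers move at their own pace and stop on an object; FORCE is the grip in N (left out, the last holds). Time passes only in rows, so rows that repeat a pose let the fingers close. It gives the time, the measured TCP pose, the force, the opening and the grip force at its end, in the units of the state.
- env.get_state(): the state, without advancing time (a new reading comes with each control period).
- env.read_camera(name): name is "scene" or "top" or "wrist"; returns (picture, depth): 480x640x3 uint8, blue, green, red; 480x640 float32, m along the optical axis (not along the pixel's ray), 0 where there is no reading.
- env.camera_model(name): a dict with "fovy" (degrees; the focal length in pixels is half the picture's height over the tangent of half this angle, whatever the lens; pixels are square), "cx", "cy" (the principal point, pixels), "rvec" (rotation vector, rad) and "tvec" (3), from world to camera coordinates, as OpenCV has them; the wrist camera has in their place "T_tool_cam" (4x4, takes a point from camera to tool coordinates, whose origin is the TCP and whose axes are the flange's). Camera axes: x right, y down, z forward; pixel columns grow to the right and rows downward; lengths in m; the calibration is good to about 2 mm. A picture is of the moment at which its call begins: read the wrist's pose just before it. camera_model takes no time and is no camera call.
- env.hand_in(): hands the job in; it is judged then, once.
Trained networks look in the newest picture that a camera, given by its name, has taken for a name from the list of things; names that differ only in an ending like _2 or _b are one class to them, and where a whole thing is asked for, a point or a joint stands for the part that bears it (a point fixed in the world has none). Each returns a list of dicts, best first, with "conf" (0 to 1); they miss things now and then, are a little off and sometimes report something else, mostly with a low value. They report only what shows in the picture. A call takes as long as a camera call. They do not tell look-alikes from the thing itself.
- env.outline_of(camera, target): "mask" (480x640 bool, what is visible of it) and "xy" ([column, row] in pixels, amid what is visible of it).
The state is a dict: "clock": time; "joint_pos": joint angles; "qvel": joint speeds; "tau": joint torques, N m; "tcp_pos": TCP position; "orientation": TCP orientation; "wrist_force": force on the tool from outside, world axes, zero at the start; "ft_torque": the same for the moment, N m; "finger_gap": finger opening in m; "grip_force": force on a finger pad.
Only numpy, scipy, OpenCV 4.12 (cv2) and the standard library are available. Lean on these libraries where they do the work, as an engineer would, in place of code of your own. Each camera call takes 0.05 s, during which the arm holds its last target. There are 200 camera calls.

## Task

Change over the drying rack: first pull the blower's throttle lever fully shut, towards the robot. With it shut, take the dry baskets that hang on the rack down and stand them upright inside the black tray, then hang every washed basket from the mat by its bail, seated on a rack hook of its own. When all hang still, set the throttle to half (lever upright, at the middle mark); leave the other things on the bench alone.

Things in the scene. Friction and masses are not known exactly. Their poses are not given: they have to be found in the camera images.
- wet0: washed basket, standing on the blue mat in front of the rack at the start, may be absent; open slotted metal basket 64 (x) x 90 (y) x 45 mm, 0.18 kg, with a stiff upright bail: 8 mm legs at y = +-43 mm and a straight round bar 10 mm thick along its y, centre 130 mm above the underside (80 mm clear between rim and bar). Origin: centre of the underside, z up. Alike after half a turn
- wet1: another washed basket, made like wet0, may be absent
- wet2: another washed basket, made like wet0, may be absent
- wet3: another washed basket, made like wet0, may be absent
- dry0: dry basket, made like wet0, hanging on the rack at the start, may be absent (then nothing hangs on that hook)
- dry1: dry basket, made like wet0, hanging on the rack at the start, may be absent (then nothing hangs on that hook)
- rack: fixed drying rack, 520 mm long along its y, 20 mm high base from x = 0 to 110 mm, two posts and a 12 mm rail at x = 75 mm, centre 217 mm high, carrying four hooks that point to -x. Origin: on the table, under the hooks' seats. Nothing stands higher than 224 mm
- hook0 (a point): seat of hook 0 (0 to 3 towards the rack's +y, 125 mm apart): where the middle of a hung bar rests, 200 mm high; axes as the rack. A hook is two 7 mm prongs at y = +-27 mm, 47 mm clear between; lowest point 186 mm high; upturned tips 25 mm before the seat (-x), 221 mm high: a bail comes in from -x, its bar 230 to 265 mm high, then is lowered
- hook1 (a point): seat of hook 1 (0 to 3 towards the rack's +y, 125 mm apart): where the middle of a hung bar rests, 200 mm high; axes as the rack. A hook is two 7 mm prongs at y = +-27 mm, 47 mm clear between; lowest point 186 mm high; upturned tips 25 mm before the seat (-x), 221 mm high: a bail comes in from -x, its bar 230 to 265 mm high, then is lowered
- hook2 (a point): seat of hook 2 (0 to 3 towards the rack's +y, 125 mm apart): where the middle of a hung bar rests, 200 mm high; axes as the rack. A hook is two 7 mm prongs at y = +-27 mm, 47 mm clear between; lowest point 186 mm high; upturned tips 25 mm before the seat (-x), 221 mm high: a bail comes in from -x, its bar 230 to 265 mm high, then is lowered
- hook3 (a point): seat of hook 3 (0 to 3 towards the rack's +y, 125 mm apart): where the middle of a hung bar rests, 200 mm high; axes as the rack. A hook is two 7 mm prongs at y = +-27 mm, 47 mm clear between; lowest point 186 mm high; upturned tips 25 mm before the seat (-x), 221 mm high: a bail comes in from -x, its bar 230 to 265 mm high, then is lowered
- tray: fixed shallow black tray to the left, 270 (x) x 160 (y) x 16 mm outside, walls and floor 4 mm. Origin: centre of the underside, on the table
- blower: fixed grey blower box to the right, 220 (x) x 130 (y) x 100 mm, with a throttle lever on top in a quadrant with five white marks. Origin: centre of the underside
- throttle_hinge (a point): lever's pivot, on the blower's top, axes as the blower; the lever swings about its y axis, in its x-z plane
- throttle_knob (a point): centre of the lever's black ball knob, 28 mm in diameter, 110 mm from the pivot
- throttle (a joint): angle of the lever, rad: 0 = shut, leaning 40 degrees to the blower's -x (towards the robot), at its stop and the first mark; 0.7 = half, upright at the middle mark; 1.4 = full, leaning to +x. It stays where it is left
- spool: grey solder spool 60 mm across, 50 mm high; bystander, leave alone
- tape: roll of amber tape 80 mm across, 22 mm high; bystander, leave alone
- flux: white jar 50 mm across, 80 mm high; bystander, leave alone
- driver: screwdriver lying between mat baskets and rack; bystander, leave alone
- brush: brush lying between mat baskets and rack; bystander, leave alone
- boards: pile of circuit boards 100 x 130 x 50 mm; bystander, leave alone
Not all that is in view belongs to the job. Leave any orange or yellow look-alike of the wet1 alone.

How it is judged:
On the way, in this order (a step that is already met when the one before it is completed fails the run):
1. the throttle is fully shut (below 0.12 rad) (value of joint throttle below 0.12 rad), for 0.3 s.
2. with the throttle shut, all dry baskets stand upright inside the tray, released (value of joint throttle below 0.12 rad and x of dry0 in the frame of tray between -0.115 and 0.115 m and y of dry0 in the frame of tray between -0.06 and 0.06 m and z of each of dry0, dry1 in the frame of tray below 0.012 m and angle between each of dry0, dry1's own z axis and vertical below 0.12 rad and linear speed of each of dry0, dry1 below 0.03 m/s and contact force between the fingers and dry0 below 0.1 N and x of dry1 in the frame of tray between -0.115 and 0.115 m and y of dry1 in the frame of tray between -0.06 and 0.06 m and contact force between the fingers and dry1 below 0.1 N), for 0.3 s.
3. with the throttle shut, every washed basket hangs by its bail from a hook, released (value of joint throttle below 0.12 rad and ((x of wet0 in the frame of hook0 between -0.045 and 0.045 m and y of wet0 in the frame of hook0 between -0.018 and 0.018 m and z of wet0 in the frame of hook0 between -0.145 and -0.115 m) or (x of wet0 in the frame of hook1 between -0.045 and 0.045 m and y of wet0 in the frame of hook1 between -0.018 and 0.018 m and z of wet0 in the frame of hook1 between -0.145 and -0.115 m) or (x of wet0 in the frame of hook2 between -0.045 and 0.045 m and y of wet0 in the frame of hook2 between -0.018 and 0.018 m and z of wet0 in the frame of hook2 between -0.145 and -0.115 m) or (x of wet0 in the frame of hook3 between -0.045 and 0.045 m and y of wet0 in the frame of hook3 between -0.018 and 0.018 m and z of wet0 in the frame of hook3 between -0.145 and -0.115 m)) and angle between each of wet0, wet1, wet2, wet3's own z axis and vertical below 0.3 rad and linear speed of each of wet0, wet1, wet2, wet3 below 0.06 m/s and contact force between the fingers and wet0 below 0.1 N and ((x of wet1 in the frame of hook0 between -0.045 and 0.045 m and y of wet1 in the frame of hook0 between -0.018 and 0.018 m and z of wet1 in the frame of hook0 between -0.145 and -0.115 m) or (x of wet1 in the frame of hook1 between -0.045 and 0.045 m and y of wet1 in the frame of hook1 between -0.018 and 0.018 m and z of wet1 in the frame of hook1 between -0.145 and -0.115 m) or (x of wet1 in the frame of hook2 between -0.045 and 0.045 m and y of wet1 in the frame of hook2 between -0.018 and 0.018 m and z of wet1 in the frame of hook2 between -0.145 and -0.115 m) or (x of wet1 in the frame of hook3 between -0.045 and 0.045 m and y of wet1 in the frame of hook3 between -0.018 and 0.018 m and z of wet1 in the frame of hook3 between -0.145 and -0.115 m)) and contact force between the fingers and wet1 below 0.1 N and ((x of wet2 in the frame of hook0 between -0.045 and 0.045 m and y of wet2 in the frame of hook0 between -0.018 and 0.018 m and z of wet2 in the frame of hook0 between -0.145 and -0.115 m) or (x of wet2 in the frame of hook1 between -0.045 and 0.045 m and y of wet2 in the frame of hook1 between -0.018 and 0.018 m and z of wet2 in the frame of hook1 between -0.145 and -0.115 m) or (x of wet2 in the frame of hook2 between -0.045 and 0.045 m and y of wet2 in the frame of hook2 between -0.018 and 0.018 m and z of wet2 in the frame of hook2 between -0.145 and -0.115 m) or (x of wet2 in the frame of hook3 between -0.045 and 0.045 m and y of wet2 in the frame of hook3 between -0.018 and 0.018 m and z of wet2 in the frame of hook3 between -0.145 and -0.115 m)) and contact force between the fingers and wet2 below 0.1 N and ((x of wet3 in the frame of hook0 between -0.045 and 0.045 m and y of wet3 in the frame of hook0 between -0.018 and 0.018 m and z of wet3 in the frame of hook0 between -0.145 and -0.115 m) or (x of wet3 in the frame of hook1 between -0.045 and 0.045 m and y of wet3 in the frame of hook1 between -0.018 and 0.018 m and z of wet3 in the frame of hook1 between -0.145 and -0.115 m) or (x of wet3 in the frame of hook2 between -0.045 and 0.045 m and y of wet3 in the frame of hook2 between -0.018 and 0.018 m and z of wet3 in the frame of hook2 between -0.145 and -0.115 m) or (x of wet3 in the frame of hook3 between -0.045 and 0.045 m and y of wet3 in the frame of hook3 between -0.018 and 0.018 m and z of wet3 in the frame of hook3 between -0.145 and -0.115 m)) and contact force between the fingers and wet3 below 0.1 N), for 0.3 s.
4. the throttle is set to half (0.6 to 0.8 rad) (value of joint throttle between 0.6 and 0.8 rad), for 0.3 s.
At the end, for the whole second after the job is handed in: Throttle at half, 0.7 +- 0.1 rad; each dry basket upright (7 degrees) on the tray floor; each washed basket hangs still from a hook: origin 115 to 145 mm below its seat, within 18 mm along and 45 mm across the rack, tilt under 17 degrees (all of step 4 and velocity of joint throttle below 0.05 rad/s and x of dry0 in the frame of tray between -0.115 and 0.115 m and y of dry0 in the frame of tray between -0.06 and 0.06 m and z of each of dry0, dry1 in the frame of tray below 0.012 m and angle between each of dry0, dry1's own z axis and vertical below 0.12 rad and linear speed of each of dry0, dry1 below 0.03 m/s and x of dry1 in the frame of tray between -0.115 and 0.115 m and y of dry1 in the frame of tray between -0.06 and 0.06 m and ((x of wet0 in the frame of hook0 between -0.045 and 0.045 m and y of wet0 in the frame of hook0 between -0.018 and 0.018 m and z of wet0 in the frame of hook0 between -0.145 and -0.115 m) or (x of wet0 in the frame of hook1 between -0.045 and 0.045 m and y of wet0 in the frame of hook1 between -0.018 and 0.018 m and z of wet0 in the frame of hook1 between -0.145 and -0.115 m) or (x of wet0 in the frame of hook2 between -0.045 and 0.045 m and y of wet0 in the frame of hook2 between -0.018 and 0.018 m and z of wet0 in the frame of hook2 between -0.145 and -0.115 m) or (x of wet0 in the frame of hook3 between -0.045 and 0.045 m and y of wet0 in the frame of hook3 between -0.018 and 0.018 m and z of wet0 in the frame of hook3 between -0.145 and -0.115 m)) and angle between each of wet0, wet1, wet2, wet3's own z axis and vertical below 0.3 rad and linear speed of each of wet0, wet1, wet2, wet3 below 0.06 m/s and ((x of wet1 in the frame of hook0 between -0.045 and 0.045 m and y of wet1 in the frame of hook0 between -0.018 and 0.018 m and z of wet1 in the frame of hook0 between -0.145 and -0.115 m) or (x of wet1 in the frame of hook1 between -0.045 and 0.045 m and y of wet1 in the frame of hook1 between -0.018 and 0.018 m and z of wet1 in the frame of hook1 between -0.145 and -0.115 m) or (x of wet1 in the frame of hook2 between -0.045 and 0.045 m and y of wet1 in the frame of hook2 between -0.018 and 0.018 m and z of wet1 in the frame of hook2 between -0.145 and -0.115 m) or (x of wet1 in the frame of hook3 between -0.045 and 0.045 m and y of wet1 in the frame of hook3 between -0.018 and 0.018 m and z of wet1 in the frame of hook3 between -0.145 and -0.115 m)) and ((x of wet2 in the frame of hook0 between -0.045 and 0.045 m and y of wet2 in the frame of hook0 between -0.018 and 0.018 m and z of wet2 in the frame of hook0 between -0.145 and -0.115 m) or (x of wet2 in the frame of hook1 between -0.045 and 0.045 m and y of wet2 in the frame of hook1 between -0.018 and 0.018 m and z of wet2 in the frame of hook1 between -0.145 and -0.115 m) or (x of wet2 in the frame of hook2 between -0.045 and 0.045 m and y of wet2 in the frame of hook2 between -0.018 and 0.018 m and z of wet2 in the frame of hook2 between -0.145 and -0.115 m) or (x of wet2 in the frame of hook3 between -0.045 and 0.045 m and y of wet2 in the frame of hook3 between -0.018 and 0.018 m and z of wet2 in the frame of hook3 between -0.145 and -0.115 m)) and ((x of wet3 in the frame of hook0 between -0.045 and 0.045 m and y of wet3 in the frame of hook0 between -0.018 and 0.018 m and z of wet3 in the frame of hook0 between -0.145 and -0.115 m) or (x of wet3 in the frame of hook1 between -0.045 and 0.045 m and y of wet3 in the frame of hook1 between -0.018 and 0.018 m and z of wet3 in the frame of hook1 between -0.145 and -0.115 m) or (x of wet3 in the frame of hook2 between -0.045 and 0.045 m and y of wet3 in the frame of hook2 between -0.018 and 0.018 m and z of wet3 in the frame of hook2 between -0.145 and -0.115 m) or (x of wet3 in the frame of hook3 between -0.045 and 0.045 m and y of wet3 in the frame of hook3 between -0.018 and 0.018 m and z of wet3 in the frame of hook3 between -0.145 and -0.115 m))); the robot touches nothing.
It fails at once if a bystander on the bench is moved by more than 6 cm (distance of any of spool, tape, flux, driver, brush, boards from where it was at the start of the episode above 0.06 m).
Of wet0, wet1, wet2, wet3 only 3 to 4 are there at a start; the rules pass over those that are not, and their reading is None.
Of dry0, dry1 only 1 to 2 are there at a start; the rules pass over those that are not, and their reading is None.
At some moment in a run one of wet0, wet1, wet2, wet3 may be knocked a few centimetres aside while the robot is not near it.
It also fails if it takes over 210 s, if anything falls off the work surface, if the arm or the gripper's body presses on something with over 40 N, if the wrist force passes 120 N, or if a joint passes its speed limit or range.

## Working session

There is one attempt and no reset: what is moved stays moved. The work goes in short steps, Python scripts to look and compute and a shell command to move; the robot and the scene stay as the last step left them, time stands still between calls to the robot, and variables do not carry over. Pictures are saved under pics/ and viewed, at most 14 in all, crops included, and the job is handed in when it is done.

```bash
mkdir -p pics; ls; python3 - <<'E'
from workcell import env
import cv2,numpy as np
print(env.get_state())
for c in("scene","top","wrist"):
    print(c,env.camera_model(c))
for c in("scene","top"):
    im,d=env.read_camera(c); cv2.imwrite(f"pics/{c}0.png",im)
E
```

```text
pics
{'clock': 0.0, 'joint_pos': array([-1.36758477e+00,  3.14002873e-01,  4.49567477e-02,  1.30359176e+00,
       -2.19666272e-05,  1.43117220e+00]), 'qvel': array([-0.00021188, -0.00032399, -0.00083171,  0.00088939,  0.00198157,
       -0.00043932]), 'tau': array([ 1.13254082e-03, -4.80625749e+01,  2.98535174e+01,  1.92655879e-02,
       -3.22753122e-04, -3.48161819e-06]), 'tcp_pos': array([ 0.19316472, -0.54106873,  0.24939834]), 'orientation': array([-9.19965555e-04,  9.85343482e-01,  1.70579523e-01, -4.02478449e-05]), 'wrist_force': array([ 0.93966169, -0.0724949 , -0.79828717]), 'ft_torque': array([-0.04023159,  0.0384228 , -0.03923043]), 'grip_force': 0.0, 'finger_gap': 0.08551841123159752}
scene {'fovy': 48.96472778004748, 'cx': 320.36342857931714, 'cy': 235.16195002985518, 'rvec': array([ 0.96071524,  2.25460882, -1.231102  ]), 'tvec': array([ 0.31676436, -0.0298738 ,  1.81654736])}
top {'fovy': 42.41148278882615, 'cx': 321.9836232758374, 'cy': 239.42035803910017, 'rvec': array([ 2.13718896, -2.16766   ,  0.15279108]), 'tvec': array([-0.04194182,  0.47723606,  1.44699643])}
wrist {'fovy': 65.62603525975243, 'cx': 322.92599034872643, 'cy': 239.99170524495767, 'T_tool_cam': array([[ 1.68426059e-04, -9.44832454e-01, -3.27553974e-01,
         8.44093538e-02],
       [ 9.99999864e-01,  3.20729069e-04, -4.10952721e-04,
         9.37147083e-05],
       [ 4.93337548e-04, -3.27553860e-01,  9.44832379e-01,
        -1.23522074e-01],
       [ 0.00000000e+00,  0.00000000e+00,  0.00000000e+00,
         1.00000000e+00]])}
```

View pics/scene0.png

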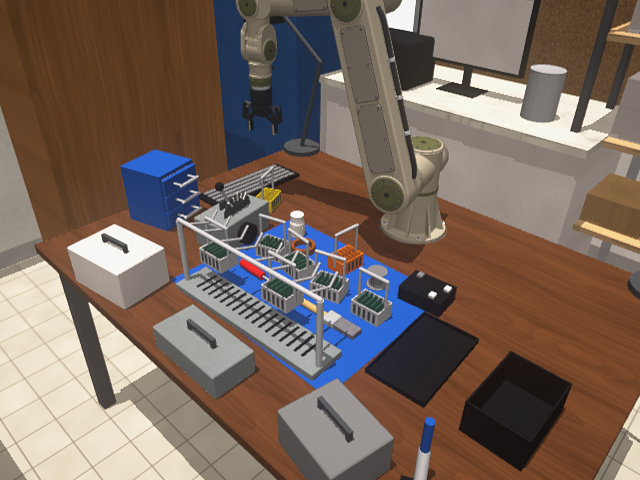

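View pics/top0.png

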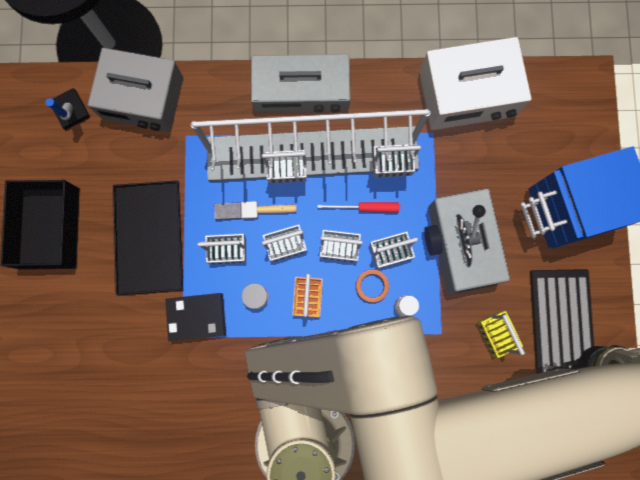

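The top view has up = +x and left = +y. Four wet baskets stand at about (222,248), (285,243), (341,246) and (393,250). Dry baskets hang at (285,165) and (396,160). The tray is at (148,238), the knob at (479,211). The orange and yellow baskets and the deep black box are decoys.

```bash
cat > h.py <<'E'
from workcell import env
import cv2,numpy as np
from scipy.spatial.transform import Rotation as R
def Rt(q): return R.from_quat(q,scalar_first=True).as_matrix()
def cloud(c):
    m=env.camera_model(c); s=env.get_state(); im,d=env.read_camera(c)
    f=240/np.tan(np.radians(m["fovy"])/2)
    v,u=np.mgrid[:480,:640]
    P=np.stack([(u-m["cx"])/f*d,(v-m["cy"])/f*d,d],-1)
    if c=="wrist":
        T=m["T_tool_cam"]; P=P@T[:3,:3].T+T[:3,3]; P=P@Rt(s["orientation"]).T+s["tcp_pos"]
    else: P=(P-m["tvec"])@cv2.Rodrigues(m["rvec"])[0]
    P[d<=0]=np.nan
    return im,P
def box(P,x,y,z):
    Q=P.reshape(-1,3)
    return Q[(Q[:,0]>x[0])&(Q[:,0]<x[1])&(Q[:,1]>y[0])&(Q[:,1]<y[1])&(Q[:,2]>z[0])&(Q[:,2]<z[1])]
def line(Q):
    "centre of extent, yaw of long axis vs +y, extent"
    (c,(a,b),_)=cv2.minAreaRect(Q[:,:2].astype(np.float32))
    w,V=np.linalg.eigh(np.cov(Q[:,:2].T)); d=V[:,1]*np.sign(V[1,1])
    return np.round(c,4),round(float(np.degrees(np.arctan2(-d[0],d[1]))),1),np.round(sorted((a,b)),3)
E
python3 - <<'E'
from h import *
for c in("top","scene"):
    im,P=cloud(c)
    for n in["wet0","dry0","tray","blower","throttle_knob","rack","spool","tape","flux","driver","brush","boards"]:
        for o in env.outline_of(c,n)[:7]:
            Q=P[o["mask"]]; Q=Q[~np.isnan(Q[:,0])]
            if o["conf"]<.3 or len(Q)<20: continue
            print(c,n,round(o["conf"],2),np.round(o["xy"]),np.round(np.median(Q,0),3),np.round(np.percentile(Q,[2,98],axis=0),3).tolist())
            T=Q[(Q[:,2]>.119)&(Q[:,2]<.145)]
            if n=="wet0" and len(T)>8: print("   bar",line(T),len(T),np.median(T[:,2]))
E
```

```text
top wet0 0.97 [388. 251.] [ 0.447 -0.213  0.033] [[0.413, -0.259, -0.003], [0.485, -0.167, 0.136]]
   bar (array([ 0.4489, -0.2115]), 14.7, array([0.011, 0.09 ])) 178 0.13292002356371707
top wet0 0.87 [339. 246.] [ 0.459 -0.089  0.017] [[0.427, -0.134, -0.003], [0.495, -0.044, 0.136]]
   bar (array([ 0.4616, -0.0897]), -7.4, array([0.011, 0.092])) 185 0.1332873079277737
top wet0 0.85 [307. 300.] [ 0.341 -0.012  0.007] [[0.296, -0.042, -0.004], [0.385, 0.023, 0.137]]
   bar (array([ 0.34  , -0.0108]), 85.4, array([0.01 , 0.093])) 190 0.13381607512921428
top wet0 0.75 [196. 321.] [0.298 0.25  0.043] [[0.249, 0.188, 0.006], [0.348, 0.316, 0.052]]
top wet0 0.64 [224. 247.] [0.456 0.183 0.033] [[0.425, 0.138, -0.002], [0.49, 0.228, 0.136]]
   bar (array([0.4582, 0.1839]), 2.1, array([0.01 , 0.095])) 190 0.13298356570269965
top wet0 0.6 [286. 242.] [0.467 0.043 0.021] [[0.432, -0.003, -0.004], [0.507, 0.087, 0.137]]
   bar (array([0.4695, 0.0421]), 15.6, array([0.011, 0.095])) 189 0.13322528133632242
top wet0 0.59 [496. 334.] [ 0.245 -0.459  0.032] [[0.201, -0.503, -0.003], [0.296, -0.42, 
[... 3823 characters left out ...]
.576, -0.129, 0.029]]
scene driver 0.54 [240. 215.] [ 0.484 -0.349  0.097] [[0.359, -0.43, 0.013], [0.582, -0.293, 0.195]]
scene brush 0.7 [336. 323.] [0.564 0.153 0.017] [[0.539, 0.037, 0.004], [0.579, 0.215, 0.023]]
scene brush 0.62 [370. 307.] [0.466 0.189 0.041] [[0.429, 0.14, 0.003], [0.495, 0.23, 0.135]]
scene brush 0.58 [280. 290.] [0.656 0.049 0.109] [[0.619, -0.009, 0.072], [0.678, 0.081, 0.205]]
scene brush 0.45 [239. 218.] [ 0.488 -0.349  0.097] [[0.361, -0.433, 0.012], [0.584, -0.293, 0.203]]
scene boards 0.85 [425. 292.] [0.323 0.262 0.042] [[0.251, 0.193, 0.001], [0.353, 0.32, 0.052]]
scene boards 0.53 [338. 324.] [0.563 0.151 0.017] [[0.529, 0.035, 0.0], [0.579, 0.214, 0.023]]
```

```bash
python3 - <<'E'
from h import *
for c in("top","scene"):
    im,P=cloud(c)
    print(c)
    Q=box(P,(.6,.85),(-.35,.3),(.205,.235)); Q=Q[Q[:,0]>.69]; print("rail",line(Q),np.median(Q,0),np.polyfit(Q[:,1],Q[:,0],1))
    # prong tips & bars
    Q=box(P,(.56,.69),(-.35,.3),(.188,.23))
    h,e=np.histogram(Q[:,1],bins=np.arange(-.32,.28,.01)); print([(round(e[i],2),int(h[i])) for i in range(len(h)) if h[i]])
    for y in((-.02,.09),(-.27,-.15)):
        Q=box(P,(.56,.69),y,(.185,.23)); 
        print("dry",np.round(np.percentile(Q,[2,50,98],axis=0),3).tolist())
    B=box(P,(.6,.85),(-.35,.3),(.012,.026)); print("base",line(B))
    T=box(P,(.34,.65),(.28,.48),(.011,.022)); print("tray",line(T))
    B=box(P,(.33,.6),(-.47,-.29),(.094,.106)); print("blower",line(B),np.median(B[:,2]))
    K=box(P,(.33,.65),(-.47,-.29),(.175,.25)); print("knob",np.round(np.percentile(K,[0,50,100],axis=0),3).tolist())
    K=box(P,(.33,.65),(-.47,-.29),(.11,.18)); print("lever",np.round(np.percentile(K,[0,50,100],axis=0),3).tolist())
    D=box(P,(.2,.8),(-.9,-.46),(.1,.6)); print("right tall",np.round(np.percentile(D,[0,50,100],axis=0),3).tolist())
    if c=="top": cv2.imwrite("pics/crop0.png",cv2.resize(im[90:310,400:540],None,fx=2.7,fy=2.7)); cv2.imwrite("pics/crop1.png",cv2.resize(im[100:270,185:445],None,fx=3,fy=3))
E
```

```text
top
rail (array([ 0.7023, -0.0266]), 2.0, array([0.042, 0.515])) [ 0.71204242 -0.03867279  0.21983331] [-0.03478005  0.71066323]
[(np.float64(-0.27), 4), (np.float64(-0.26), 23), (np.float64(-0.25), 85), (np.float64(-0.24), 41), (np.float64(-0.23), 22), (np.float64(-0.22), 24), (np.float64(-0.21), 16), (np.float64(-0.2), 35), (np.float64(-0.19), 92), (np.float64(-0.18), 25), (np.float64(-0.17), 4), (np.float64(-0.13), 17), (np.float64(-0.12), 87), (np.float64(-0.07), 91), (np.float64(-0.06), 14), (np.float64(-0.02), 5), (np.float64(-0.01), 22), (np.float64(0.0), 100), (np.float64(0.01), 42), (np.float64(0.02), 25), (np.float64(0.03), 17), (np.float64(0.04), 22), (np.float64(0.05), 58), (np.float64(0.06), 92), (np.float64(0.07), 21), (np.float64(0.08), 2), (np.float64(0.12), 20), (np.float64(0.13), 100), (np.float64(0.18), 121), (np.float64(0.19), 8)]
dry [[0.612, -0.009, 0.193], [0.641, 0.036, 0.203], [0.687, 0.077, 0.217]]
dry [[0.623, -0.259, 0.191], [0.65, -0.216, 0.202], [0.687, -0.172, 0.22]]
base (array([ 0.7133, -0.0572]), 4.6, array([0.227, 0.588]))
tray (array([0.4924, 0.377
[... 1090 characters left out ...]
float64(0.08), 8), (np.float64(0.12), 10), (np.float64(0.13), 86), (np.float64(0.18), 89), (np.float64(0.19), 11)]
dry [[0.616, -0.008, 0.19], [0.644, 0.043, 0.203], [0.687, 0.081, 0.218]]
dry [[0.626, -0.259, 0.189], [0.654, -0.204, 0.202], [0.686, -0.169, 0.219]]
base (array([ 0.7471, -0.0445]), 3.0, array([0.215, 0.563]))
tray (array([0.4839, 0.3753]), -82.6, array([0.168, 0.3  ]))
blower (array([ 0.4673, -0.3874]), 80.7, array([0.136, 0.227])) 0.09968012564077164
knob [[0.501, -0.392, 0.177], [0.517, -0.376, 0.203], [0.53, -0.365, 0.214]]
lever [[0.402, -0.42, 0.11], [0.475, -0.367, 0.131], [0.525, -0.35, 0.177]]
right tall [[0.2, -0.771, 0.1], [0.515, -0.574, 0.199], [0.8, -0.461, 0.6]]
```

View pics/crop1.png

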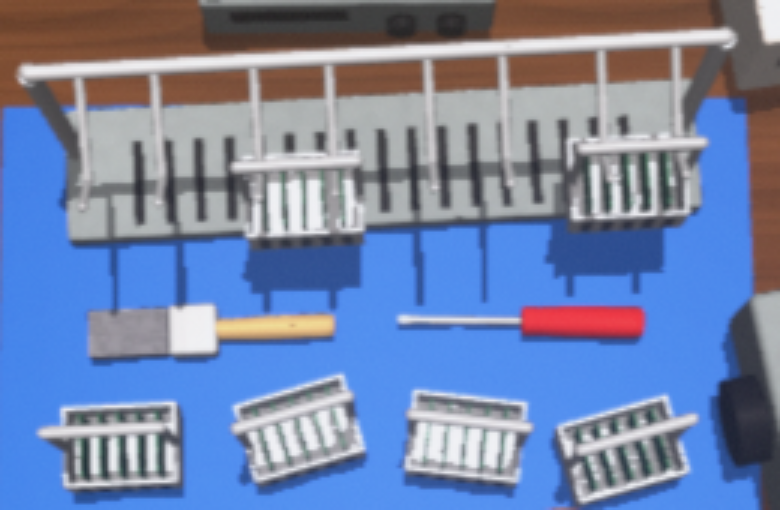

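View pics/crop0.png

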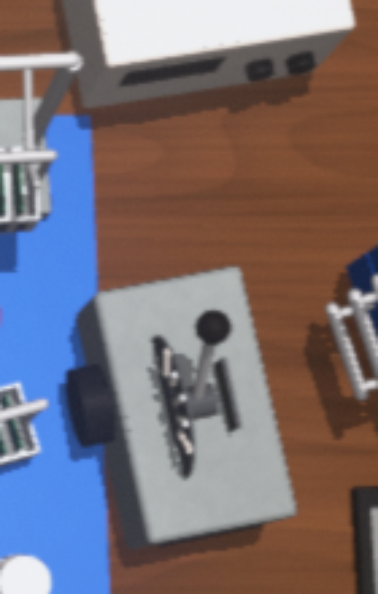

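```bash
cat >> h.py <<'E'
def plan(x,y,z,psi):
    "travel/rot numbers from the current pose to a tool-down pose; psi = world angle of tool x, deg"
    s=env.get_state(); M=Rt(s["orientation"])
    psi=np.radians(psi); X=np.array([np.cos(psi),np.sin(psi),0]); Z=np.array([0,0,-1.])
    G=np.stack([X,np.cross(Z,X),Z],1)
    t=M.T@(np.array([x,y,z])-s["tcp_pos"])/.12; r=R.from_matrix(M.T@G).as_rotvec()/np.radians(60)
    print("travel",np.round(t,3).tolist(),"rot",np.round(r,3).tolist())
def st():
    s=env.get_state(); M=Rt(s["orientation"])
    print(round(s["clock"],2),"tcp",np.round(s["tcp_pos"],4),"psi",round(float(np.degrees(np.arctan2(M[1,0],M[0,0]))),1),"F",np.round(s["wrist_force"],1),"gap",round(s["finger_gap"],4),"grip",round(s["grip_force"],1))
E
python3 - <<'E'
from h import *
im,P=cloud("top"); im2,P2=cloud("scene"); A=np.concatenate([P.reshape(-1,3),P2.reshape(-1,3)])
yaw=np.radians(11.3); c,s=np.cos(yaw),np.sin(yaw)
Q=box(A,(.38,.56),(-.45,-.33),(.106,.25)); q=(Q[:,:2]-[.464,-.389])@np.array([[c,-s],[s,c]])
for lo,hi in((-.06,-.03),(-.03,-.015),(-.015,0),(0,.01),(.01,.02),(.02,.04)):
    k=(q[:,1]>lo)&(q[:,1]<hi)
    if k.any(): print(lo,hi,k.sum(),"x",q[k,0].min().round(3),q[k,0].max().round(3),"zmax",Q[k,2].max().round(3))
# sphere fit
K=box(A,(.48,.55),(-.41,-.35),(.19,.25)); M=np.c_[2*K,np.ones(len(K))]; b=np.linalg.lstsq(M,(K**2).sum(1),rcond=None)[0]
print("knob c",b[:3].round(4),"r",np.sqrt(b[3]+b[:3]@b[:3]).round(4))
L=box(A,(.46,.54),(-.42,-.36),(.15,.185)); print("stem",np.median(L,0).round(4))
for y in((-.015,.085),(-.265,-.16)):
    Q=box(P,(.62,.67),y,(.196,.212)); print("dry",line(Q),len(Q))
for y0 in(.03,.10,.0):pass
Q=box(A,(.60,.625),(-.3,.25),(.19,.23)); h,e=np.histogram(Q[:,1],bins=np.arange(-.3,.25,.004)); print([(round(e[i]+.002,3),int(h[i])) for i in range(len(h)) if h[i]>2])
plan(.512,-.379,.32,101.3); st()
E
```

```text
-0.06 -0.03 7 x -0.028 0.04 zmax 0.123
-0.03 -0.015 180 x -0.073 0.081 zmax 0.131
-0.015 0 208 x -0.088 0.078 zmax 0.216
0 0.01 209 x -0.073 0.065 zmax 0.215
0.01 0.02 59 x -0.062 0.081 zmax 0.207
0.02 0.04 660 x -0.068 0.093 zmax 0.167
knob c [ 0.5117 -0.3811  0.2005] r 0.013
stem [ 0.488  -0.3773  0.1596]
dry (array([0.6452, 0.0348]), 2.2, array([0.049, 0.093])) 285
dry (array([ 0.6506, -0.2163]), 1.9, array([0.038, 0.094])) 258
[(np.float64(-0.246), 4), (np.float64(-0.242), 3), (np.float64(-0.19), 7), (np.float64(-0.186), 4), (np.float64(-0.122), 6), (np.float64(-0.118), 9), (np.float64(-0.066), 12), (np.float64(-0.062), 7), (np.float64(0.002), 6), (np.float64(0.006), 21), (np.float64(0.01), 6), (np.float64(0.058), 14), (np.float64(0.062), 27), (np.float64(0.126), 3), (np.float64(0.13), 21), (np.float64(0.134), 22), (np.float64(0.182), 19), (np.float64(0.186), 33), (np.float64(0.19), 11)]
travel [2.957, -0.383, -0.581] rot [0.0, 0.0, -1.361]
1.6 tcp [ 0.1933 -0.5416  0.2503] psi 19.6 F [-0.8  0.4  0.4] gap 0.0856 grip 0.0
```

```bash
python3 -m pendant '[{"travel":[0.3,-0.1,-0.58],"rot":[0,0,-0.15],"fingers":0.2},{"travel":[0.7,-0.2,-0.58],"rot":[0,0,-0.3],"fingers":0.2},{"travel":[1,-0.3,-0.58],"rot":[0,0,-0.45],"fingers":0.2},{"travel":[1,-0.38,-0.58],"rot":[0,0,-0.6],"fingers":0.2},{"travel":[1,-0.38,-0.58],"rot":[0,0,-0.75],"fingers":0.2},{"travel":[1,-0.38,-0.58],"rot":[0,0,-0.9],"fingers":0.2},{"travel":[1,-0.38,-0.58],"rot":[0,0,-1],"fingers":0.2},{"travel":[1,-0.38,-0.58],"rot":[0,0,-1],"fingers":0.2}]' 60; python3 -c "
from h import *
plan(.512,-.381,.31,101.3); st()"
```

```text
clock: 2.4
tcp_pos: [0.2911, -0.4582, 0.32]
orientation: [0.0, 0.768, 0.641, -0.0]
wrist_force: [-0.1, -0.7, 0.6]
finger_gap: 0.0513
grip_force: 0.0
travel [0.963, 1.696, 0.083] rot [0.0, 0.0, -0.36]
2.4 tcp [ 0.2911 -0.4582  0.32  ] psi 79.7 F [-0.1 -0.7  0.6] gap 0.0513 grip 0.0
```

```bash
python3 -m pendant '[{"travel":[0.48,0.42,0],"rot":[0,0,0],"fingers":0.2},{"travel":[0.96,0.85,0],"rot":[0,0,0],"fingers":0.2},{"travel":[0.96,0.85,0],"rot":[0,0,0],"fingers":0.2},{"travel":[0.96,0.85,0],"rot":[0,0,0],"fingers":0.2}]' >/dev/null; python3 -m pendant '[{"travel":[0,0.42,0],"rot":[0,0,-0.14],"fingers":0.2},{"travel":[0,0.85,0],"rot":[0,0,-0.28],"fingers":0.2},{"travel":[0,0.85,0],"rot":[0,0,-0.36],"fingers":0.2},{"travel":[0,0.85,0],"rot":[0,0,-0.36],"fingers":0.2}]'>/dev/null; python3 -c "
from h import *
plan(.512,-.381,.207,101.3); st()"
```

```text
travel [0.009, -0.006, 0.924] rot [-0.002, -0.002, -0.002]
3.2 tcp [ 0.5131 -0.3821  0.3179] psi 101.2 F [-0.1 -0.3  0.6] gap 0.0511 grip 0.0
```

```bash
python3 -m pendant '[{"travel":[0,0,0.4],"rot":[0,0,0],"fingers":0.2},{"travel":[0,0,0.75],"rot":[0,0,0],"fingers":0.2},{"travel":[0,0,0.92],"rot":[0,0,0],"fingers":0.2},{"travel":[0,0,0.92],"rot":[0,0,0],"fingers":0.2}]'; python3 -m pendant '[{"travel":[0,-0.15,0],"rot":[0,0,0],"fingers":0.2},{"travel":[0,-0.3,0],"rot":[0,0,0],"fingers":0.2},{"travel":[0,-0.45,0],"rot":[0,0,0],"fingers":0.2},{"travel":[0,-0.6,0],"rot":[0,0,0],"fingers":0.2},{"travel":[0,-0.75,0.02],"rot":[0,0,0],"fingers":0.2},{"travel":[0,-0.9,0.05],"rot":[0,0,0],"fingers":0.2},{"travel":[0,-1,0.08],"rot":[0,0,0],"fingers":0.2},{"travel":[0,-1,0.08],"rot":[0,0,0],"fingers":0.2}]'; python3 -m pendant '[{"travel":[0,-0.04,0],"rot":[0,0,0],"fingers":0.2},{"travel":[0,-0.08,0],"rot":[0,0,0],"fingers":0.2},{"travel":[0,-0.12,0],"rot":[0,0,0],"fingers":0.2},{"travel":[0,-0.12,0],"rot":[0,0,0],"fingers":0.2}]'
```

```text
clock: 3.6
tcp_pos: [0.5094, -0.3805, 0.2065]
orientation: [-0.003, 0.636, 0.771, 0.0]
wrist_force: [-1.0, 0.1, -0.2]
finger_gap: 0.0512
grip_force: 0.0
clock: 4.4
tcp_pos: [0.3932, -0.4058, 0.2012]
orientation: [0.001, 0.636, 0.772, -0.0]
wrist_force: [1.0, -0.5, 0.1]
finger_gap: 0.0513
grip_force: 0.0
clock: 4.8
tcp_pos: [0.3835, -0.4073, 0.2]
orientation: [0.002, 0.634, 0.774, 0.003]
wrist_force: [14.0, 2.4, -4.1]
finger_gap: 0.0513
grip_force: 6.7
```

```bash
python3 -m pendant '[{"travel":[0,-0.03,0],"rot":[0,0,0],"fingers":0.2},{"travel":[0,-0.03,0],"rot":[0,0,0],"fingers":0.2}]' | grep -E "tcp|wrist"; python3 -m pendant '[{"travel":[0,0.1,0],"rot":[0,0,0],"fingers":0.2},{"travel":[0,0.1,-0.4],"rot":[0,0,0],"fingers":0.2},{"travel":[0,0.1,-0.8],"rot":[0,0,0],"fingers":0.2},{"travel":[0,0.1,-1],"rot":[0,0,0],"fingers":0.2},{"travel":[0,0.1,-1],"rot":[0,0,0],"fingers":0.2}]' | grep wrist; python3 - <<'E'
from h import *
im,P=cloud("scene"); cv2.imwrite("pics/s1.png",cv2.resize(im[120:300,120:400],None,fx=2.8,fy=2.8))
for A in (P,cloud("top")[1]):
    K=box(A,(.36,.43),(-.44,-.38),(.17,.215)); print(len(K))
    if len(K)>30:
        M=np.c_[2*K,np.ones(len(K))]; b=np.linalg.lstsq(M,(K**2).sum(1),rcond=None)[0]; print("knob c",b[:3].round(4),"r",np.sqrt(b[3]+b[:3]@b[:3]).round(4))
st()
E
```

```text
tcp_pos: [0.3829, -0.4075, 0.1999]
wrist_force: [23.7, 4.6, -8.0]
wrist_force: [0.2, 0.3, -0.4]
63
knob c [ 0.4001 -0.3999  0.1848] r 0.0129
83
knob c [ 0.3983 -0.4013  0.1832] r 0.0137
5.6 tcp [ 0.3887 -0.4066  0.3203] psi 101.2 F [ 0.5  1.  -1. ] gap 0.0516 grip 0.0
```

View pics/s1.png

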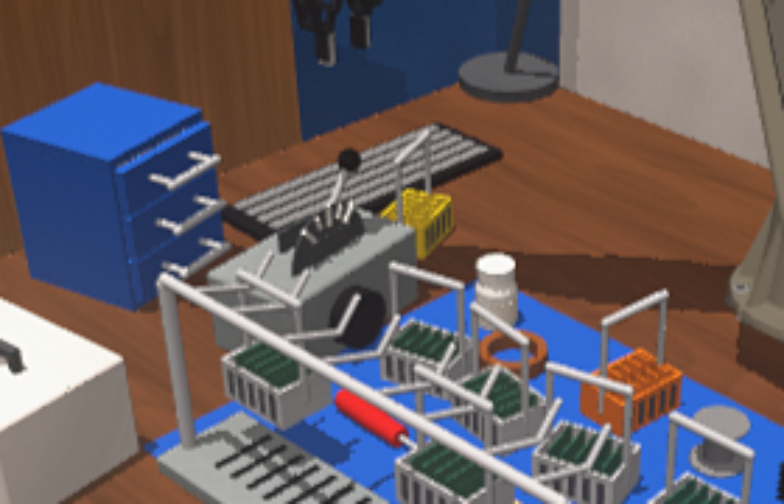

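The lever rests on its stop: the knob is at (348,160) in the crop and leans towards the robot, at world (.399,-.40,.184). Next is the dry basket on hook 0.

```bash
python3 -c "
from h import *
plan(.651,-.216,.30,92)"
```

```text
travel [1.132, 2.454, 0.166] rot [-0.0, 0.001, 0.154]
```

```bash
python3 -m pendant '[{"travel":[0.2,0.4,0],"rot":[0,0,0],"fingers":0.2},{"travel":[0.38,0.8,0],"rot":[0,0,0],"fingers":0.2},{"travel":[0.46,1,0],"rot":[0,0,0],"fingers":0.2}]'>/dev/null; python3 -m pendant '[{"travel":[0.2,0.4,0],"rot":[0,0,0],"fingers":0.2},{"travel":[0.38,0.8,0],"rot":[0,0,0],"fingers":0.2},{"travel":[0.46,1,0],"rot":[0,0,0],"fingers":0.2}]'>/dev/null;python3 -m pendant '[{"travel":[0.1,0.23,0],"rot":[0,0,0.07],"fingers":0.2},{"travel":[0.21,0.45,0],"rot":[0,0,0.15],"fingers":0.2},{"travel":[0.21,0.45,0],"rot":[0,0,0.15],"fingers":0.2},{"travel":[0.21,0.45,0],"rot":[0,0,0.15],"fingers":0.2}]'>/dev/null;  python3 -c "
from h import *
st();plan(.651,-.216,.2,92)
im,P=cloud('wrist')
Q=box(P,(.62,.68),(-.3,-.14),(.192,.212)); Q=Q[abs(Q[:,1]+.216)<.02]
print('bar',np.median(Q,0),np.ptp(Q,0),len(Q)); cv2.imwrite('pics/w1.png',im)"
```

```text
6.6 tcp [ 0.6504 -0.2154  0.3175] psi 92.4 F [-0.3  0.8  0.7] gap 0.0511 grip 0.0
travel [-0.006, 0.009, 0.979] rot [-0.004, -0.001, 0.006]
bar [ 0.6513102  -0.21512592  0.20367815] [0.01129676 0.03993855 0.00750687] 816
```

View pics/w1.png

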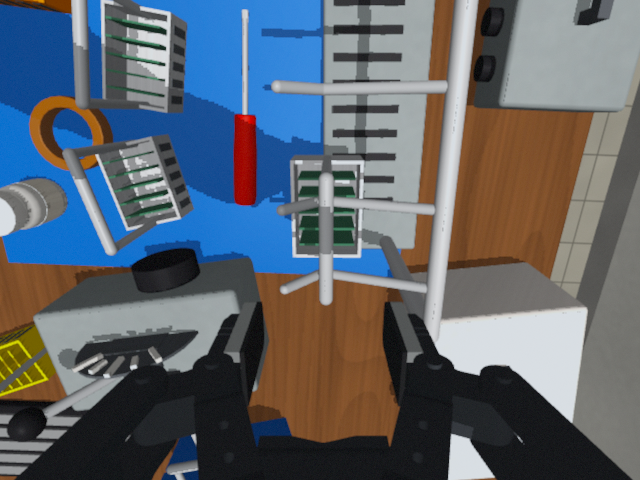

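The bar is at column 326, midway between the fingers, and the pads are clear of both prongs. Next I descend and grip.

```bash
python3 -m pendant '[{"travel":[0,0,0.35],"rot":[0,0,0],"fingers":0.2},{"travel":[0,0,0.7],"rot":[0,0,0],"fingers":0.2},{"travel":[0,0,0.9],"rot":[0,0,0],"fingers":0.2},{"travel":[0,0,0.97],"rot":[0,0,0],"fingers":0.2},{"travel":[0,0,0.97],"rot":[0,0,0],"fingers":-1},{"travel":[0,0,0.97],"rot":[0,0,0],"fingers":-1},{"travel":[0,0,0.97],"rot":[0,0,0],"fingers":-1},{"travel":[0,0,0.97],"rot":[0,0,0],"fingers":-1},{"travel":[0,0,0.97],"rot":[0,0,0],"fingers":-1},{"travel":[0,0,0.97],"rot":[0,0,0],"fingers":-1}]' 60;  python3 -m pendant '[{"travel":[0,0,-0.12],"rot":[0,0,0],"fingers":-1},{"travel":[0,0,-0.25],"rot":[0,0,0],"fingers":-1},{"travel":[0,0,-0.4],"rot":[0,0,0],"fingers":-1},{"travel":[0,0,-0.4],"rot":[0,0,0],"fingers":-1}]'
```

```text
clock: 7.65
tcp_pos: [0.6517, -0.2167, 0.2059]
orientation: [0.002, 0.693, 0.721, 0.0]
wrist_force: [-0.2, -1.0, 6.5]
finger_gap: 0.0073
grip_force: 58.8
clock: 8.05
tcp_pos: [0.6517, -0.2162, 0.2541]
orientation: [0.002, 0.693, 0.721, 0.001]
wrist_force: [1.0, -0.9, -1.5]
finger_gap: 0.0076
grip_force: 58.9
```

```bash
python3 -m pendant '[{"travel":[0,-0.15,0],"rot":[0,0,0],"fingers":-1},{"travel":[0,-0.4,0],"rot":[0,0,0],"fingers":-1},{"travel":[0,-0.65,0],"rot":[0,0,0],"fingers":-1},{"travel":[0,-0.8,-0.2],"rot":[0,0,0],"fingers":-1},{"travel":[0,-0.8,-0.5],"rot":[0,0,0],"fingers":-1},{"travel":[0,-0.8,-0.7],"rot":[0,0,0],"fingers":-1},{"travel":[0,-0.8,-0.7],"rot":[0,0,0],"fingers":-1}]'; python3 -c "
from h import *
im,P=cloud('scene'); cv2.imwrite('pics/s2.png',im)
im,P=cloud('top'); T=box(P,(.34,.65),(.28,.48),(.012,.022)); print('tray',line(T));st();plan(.555,.378,.33,90)"
```

```text
clock: 8.75
tcp_pos: [0.5557, -0.2202, 0.3385]
orientation: [0.003, 0.693, 0.721, 0.001]
wrist_force: [-0.2, 0.0, -2.4]
finger_gap: 0.0074
grip_force: 58.9
tray (array([0.4921, 0.3767]), -85.3, array([0.162, 0.27 ]))
8.85 tcp [ 0.5549 -0.2196  0.3344] psi 92.2 F [-0.2  0.5 -3.6] gap 0.0075 grip 58.9
travel [4.976, 0.196, 0.038] rot [-0.0, -0.0, 0.037]
```

View pics/s2.png

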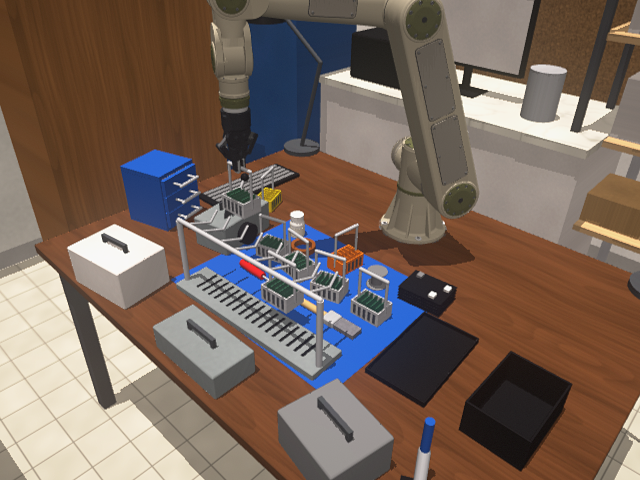

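```bash
for i in 1; do python3 -m pendant '[{"travel":[0.2,0.01,0],"rot":[0,0,0],"fingers":-1},{"travel":[0.6,0.03,0],"rot":[0,0,0],"fingers":-1},{"travel":[1,0.04,0],"rot":[0,0,0],"fingers":-1}]'>/dev/null; python3 -m pendant '[{"travel":[0.33,0.01,0],"rot":[0,0,0],"fingers":-1},{"travel":[0.67,0.03,0],"rot":[0,0,0],"fingers":-1},{"travel":[1,0.04,0],"rot":[0,0,0],"fingers":-1}]'>/dev/null; python3 -m pendant '[{"travel":[0.33,0.01,0],"rot":[0,0,0],"fingers":-1},{"travel":[0.67,0.03,0],"rot":[0,0,0],"fingers":-1},{"travel":[1,0.04,0],"rot":[0,0,0],"fingers":-1}]'>/dev/null; python3 -m pendant '[{"travel":[0.33,0.01,0],"rot":[0,0,0],"fingers":-1},{"travel":[0.67,0.03,0],"rot":[0,0,0],"fingers":-1},{"travel":[1,0.04,0],"rot":[0,0,0],"fingers":-1}]'>/dev/null; python3 -m pendant '[{"travel":[0.33,0.01,0],"rot":[0,0,0],"fingers":-1},{"travel":[0.67,0.03,0],"rot":[0,0,0],"fingers":-1},{"travel":[0.9,0.04,0],"rot":[0,0,0],"fingers":-1},{"travel":[1,0.04,0],"rot":[0,0,0],"fingers":-1},{"travel":[1,0.04,0],"rot":[0,0,0],"fingers":-1}]'; done; python3 -c "
from h import *
plan(.557,.38,.16,92)"
```

```text
clock: 10.55
tcp_pos: [0.5545, 0.3822, 0.3324]
orientation: [-0.001, 0.692, 0.722, -0.002]
wrist_force: [0.2, 0.1, -2.2]
finger_gap: 0.008
grip_force: 58.9
travel [-0.016, 0.026, 1.437] rot [-0.004, 0.002, 0.006]
```

```bash
python3 -m pendant '[{"travel":[0,0.02,0.2],"rot":[0,0,0],"fingers":-1},{"travel":[0,0.02,0.55],"rot":[0,0,0],"fingers":-1},{"travel":[0,0.02,0.9],"rot":[0,0,0],"fingers":-1},{"travel":[0,0.02,1],"rot":[0,0,0],"fingers":-1}]'>/dev/null; python3 -m pendant '[{"travel":[0,0,0.25],"rot":[0,0,0],"fingers":-1},{"travel":[0,0,0.45],"rot":[0,0,0],"fingers":-1},{"travel":[0,0,0.52],"rot":[0,0,0],"fingers":-1},{"travel":[0,0,0.54],"rot":[0,0,0],"fingers":-1},{"travel":[0,0,0.56],"rot":[0,0,0],"fingers":-1},{"travel":[0,0,0.58],"rot":[0,0,0],"fingers":-1},{"travel":[0,0,0.58],"rot":[0,0,0],"fingers":-1}]'
```

```text
clock: 11.65
tcp_pos: [0.5582, 0.3811, 0.1469]
orientation: [0.0, 0.693, 0.721, 0.001]
wrist_force: [-0.3, 0.9, -2.3]
finger_gap: 0.0074
grip_force: 58.9
```

```bash
python3 -m pendant '[{"travel":[0,0,0.02],"rot":[0,0,0],"fingers":-1},{"travel":[0,0,0.03],"rot":[0,0,0],"fingers":-1},{"travel":[0,0,0.04],"rot":[0,0,0],"fingers":-1},{"travel":[0,0,0.04],"rot":[0,0,0],"fingers":-1}]'
```

```text
clock: 12.05
tcp_pos: [0.5576, 0.3809, 0.1409]
orientation: [-0.0, 0.693, 0.721, -0.0]
wrist_force: [0.2, -0.2, -2.3]
finger_gap: 0.0075
grip_force: 58.9
```

```bash
python3 -m pendant '[{"travel":[0,0,0.01],"rot":[0,0,0],"fingers":-1},{"travel":[0,0,0.02],"rot":[0,0,0],"fingers":-1},{"travel":[0,0,0.03],"rot":[0,0,0],"fingers":-1},{"travel":[0,0,0.03],"rot":[0,0,0],"fingers":-1}]'
```

```text
clock: 12.45
tcp_pos: [0.5593, 0.3812, 0.1403]
orientation: [0.001, 0.693, 0.721, 0.002]
wrist_force: [0.2, -1.7, 9.1]
finger_gap: 0.0076
grip_force: 60.2
```

```bash
python3 -m pendant '[{"travel":[0,0,-0.02],"rot":[0,0,0],"fingers":-0.3},{"travel":[0,0,-0.02],"rot":[0,0,0],"fingers":0.2},{"travel":[0,0,-0.02],"rot":[0,0,0],"fingers":0.2},{"travel":[0,0,-0.02],"rot":[0,0,0],"fingers":0.2},{"travel":[0,0,-0.3],"rot":[0,0,0],"fingers":0.2},{"travel":[0,0,-0.7],"rot":[0,0,0],"fingers":0.2},{"travel":[0,0,-1],"rot":[0,0,0],"fingers":0.2}]' ; python3 -m pendant '[{"travel":[-0.3,0.1,-0.3],"rot":[0,0,0],"fingers":0.2},{"travel":[-0.6,0.2,-0.4],"rot":[0,0,0],"fingers":0.2},{"travel":[-1,0.35,-0.4],"rot":[0,0,0],"fingers":0.2}]'>/dev/null; python3 -m pendant '[{"travel":[-0.3,0.1,0],"rot":[0,0,0],"fingers":0.2},{"travel":[-0.67,0.2,0],"rot":[0,0,0],"fingers":0.2},{"travel":[-1,0.35,0],"rot":[0,0,0],"fingers":0.2},{"travel":[-1,0.35,0],"rot":[0,0,0],"fingers":0.2}]'>/dev/null; python3 -c "
from h import *
st();plan(.644,.034,.205,92)
im,P=cloud('top'); Q=box(P,(.48,.62),(.3,.46),(.12,.15)); print('bar',line(Q),np.median(Q,0))
Q=box(P,(.48,.62),(.3,.46),(.041,.06)); print('rim',line(Q),np.median(Q,0))"
```

```text
clock: 13.15
tcp_pos: [0.5576, 0.381, 0.2594]
orientation: [0.0, 0.693, 0.721, 0.0]
wrist_force: [1.3, 0.5, 0.6]
finger_gap: 0.0513
grip_force: 0.0
13.85 tcp [0.6526 0.1402 0.3044] psi 91.9 F [ 0.3 -0.4 -0.4] gap 0.0514 grip 0.0
travel [-0.881, -0.1, 0.83] rot [-0.0, 0.002, -0.002]
bar (array([0.5578, 0.3884]), 2.1, array([0.011, 0.08 ])) [0.55716293 0.38758324 0.13671699]
rim (array([0.5573, 0.3995]), -83.6, array([0.058, 0.066])) [0.55122523 0.40520233 0.04811853]
```

Dry basket 1 stands upright in the tray, and I'm moving to the second one.

```bash
python3 -m pendant '[{"travel":[-0.35,-0.05,0],"rot":[0,0,0],"fingers":0.2},{"travel":[-0.7,-0.1,0],"rot":[0,0,0],"fingers":0.2},{"travel":[-0.88,-0.1,0],"rot":[0,0,0],"fingers":0.2},{"travel":[-0.88,-0.1,0],"rot":[0,0,0],"fingers":0.2},{"travel":[-0.88,-0.1,0],"rot":[0,0,0],"fingers":0.2}]'>/dev/null;  python3 -c "
from h import *
st()
im,P=cloud('wrist')
Q=box(P,(.61,.68),(-.1,.1),(.192,.212)); Q=Q[abs(Q[:,1]-.034)<.02]
print('bar',np.median(Q,0),np.ptp(Q,0),len(Q))
plan(.644,.034,.205,92)"
```

```text
14.4 tcp [0.6424 0.0403 0.3054] psi 92.3 F [ 0.1  1.2 -0.3] gap 0.051 grip 0.0
bar [0.64119488 0.03495036 0.20364312] [0.01135735 0.03989777 0.00746212] 864
travel [-0.058, 0.011, 0.837] rot [-0.0, -0.001, 0.005]
```

```bash
python3 -m pendant '[{"travel":[-0.05,-0.01,0.3],"rot":[0,0,0],"fingers":0.2},{"travel":[-0.05,-0.01,0.6],"rot":[0,0,0],"fingers":0.2},{"travel":[-0.05,-0.01,0.78],"rot":[0,0,0],"fingers":0.2},{"travel":[-0.05,-0.01,0.84],"rot":[0,0,0],"fingers":0.2},{"travel":[-0.05,-0.01,0.84],"rot":[0,0,0],"fingers":-1},{"travel":[-0.05,-0.01,0.84],"rot":[0,0,0],"fingers":-1},{"travel":[-0.05,-0.01,0.84],"rot":[0,0,0],"fingers":-1},{"travel":[-0.05,-0.01,0.84],"rot":[0,0,0],"fingers":-1},{"travel":[-0.05,-0.01,0.84],"rot":[0,0,0],"fingers":-1},{"travel":[-0.05,-0.01,0.84],"rot":[0,0,0],"fingers":-1}]';  python3 -m pendant '[{"travel":[0,0,-0.12],"rot":[0,0,0],"fingers":-1},{"travel":[0,0,-0.25],"rot":[0,0,0],"fingers":-1},{"travel":[0,0,-0.4],"rot":[0,0,0],"fingers":-1},{"travel":[0,0,-0.4],"rot":[0,0,0],"fingers":-1}]'; python3 -m pendant '[{"travel":[0,-0.15,0],"rot":[0,0,0],"fingers":-1},{"travel":[0,-0.4,0],"rot":[0,0,0],"fingers":-1},{"travel":[0,-0.65,0],"rot":[0,0,0],"fingers":-1},{"travel":[0,-0.8,-0.2],"rot":[0,0,0],"fingers":-1},{"travel":[0,-0.8,-0.5],"rot":[0,0,0],"fingers":-1},{"travel":[0,-0.8,-0.7],"rot":[0,0,0],"fingers":-1},{"travel":[0,-0.8,-0.7],"rot":[0,0,0],"fingers":-1}]'; python3 -c "
from h import *
plan(.427,.374,.33,92)"
```

```text
clock: 15.45
tcp_pos: [0.6425, 0.0337, 0.2068]
orientation: [0.001, 0.693, 0.721, 0.001]
wrist_force: [-2.0, 0.7, 5.5]
finger_gap: 0.0075
grip_force: 58.8
clock: 15.85
tcp_pos: [0.6431, 0.0333, 0.2555]
orientation: [0.002, 0.693, 0.721, 0.002]
wrist_force: [-0.2, -0.0, -1.7]
finger_gap: 0.0078
grip_force: 59.0
clock: 16.55
tcp_pos: [0.547, 0.0296, 0.3397]
orientation: [0.002, 0.693, 0.721, 0.002]
wrist_force: [0.1, -0.0, -2.0]
finger_gap: 0.0072
grip_force: 59.0
travel [2.907, -0.888, 0.073] rot [0.006, 0.001, 0.004]
```

```bash
python3 -m pendant '[{"travel":[0.2,-0.06,0],"rot":[0,0,0],"fingers":-1},{"travel":[0.6,-0.18,0],"rot":[0,0,0],"fingers":-1},{"travel":[0.97,-0.3,0],"rot":[0,0,0],"fingers":-1}]'>/dev/null; python3 -m pendant '[{"travel":[0.33,-0.1,0],"rot":[0,0,0],"fingers":-1},{"travel":[0.67,-0.2,0],"rot":[0,0,0],"fingers":-1},{"travel":[0.97,-0.3,0],"rot":[0,0,0],"fingers":-1}]'>/dev/null; python3 -m pendant '[{"travel":[0.33,-0.1,0],"rot":[0,0,0],"fingers":-1},{"travel":[0.67,-0.2,0],"rot":[0,0,0],"fingers":-1},{"travel":[0.9,-0.27,0],"rot":[0,0,0],"fingers":-1},{"travel":[0.97,-0.29,0],"rot":[0,0,0],"fingers":-1},{"travel":[0.97,-0.29,0],"rot":[0,0,0],"fingers":-1}]'>/dev/null;python3 -m pendant '[{"travel":[0,0,0.2],"rot":[0,0,0],"fingers":-1},{"travel":[0,0,0.55],"rot":[0,0,0],"fingers":-1},{"travel":[0,0,0.9],"rot":[0,0,0],"fingers":-1},{"travel":[0,0,1],"rot":[0,0,0],"fingers":-1},{"travel":[0,0,1],"rot":[0,0,0],"fingers":-1}]'; python3 -c "
from h import *
plan(.427,.374,.141,92)"
```

```text
clock: 18.15
tcp_pos: [0.4246, 0.3725, 0.2145]
orientation: [-0.0, 0.694, 0.72, -0.003]
wrist_force: [-0.2, 0.4, -1.2]
finger_gap: 0.0076
grip_force: 58.9
travel [0.013, 0.023, 0.612] rot [-0.004, 0.003, 0.002]
```

```bash
python3 -m pendant '[{"travel":[0.01,0.02,0.2],"rot":[0,0,0],"fingers":-1},{"travel":[0.01,0.02,0.4],"rot":[0,0,0],"fingers":-1},{"travel":[0.01,0.02,0.52],"rot":[0,0,0],"fingers":-1},{"travel":[0.01,0.02,0.57],"rot":[0,0,0],"fingers":-1},{"travel":[0.01,0.02,0.6],"rot":[0,0,0],"fingers":-1},{"travel":[0.01,0.02,0.62],"rot":[0,0,0],"fingers":-1},{"travel":[0.01,0.02,0.63],"rot":[0,0,0],"fingers":-1},{"travel":[0.01,0.02,0.63],"rot":[0,0,0],"fingers":-1}]'
```

```text
clock: 18.95
tcp_pos: [0.4281, 0.376, 0.1418]
orientation: [0.0, 0.693, 0.721, 0.001]
wrist_force: [-0.3, 0.1, -2.6]
finger_gap: 0.0079
grip_force: 58.9
```

```bash
python3 -m pendant '[{"travel":[0,0,0.01],"rot":[0,0,0],"fingers":-1},{"travel":[0,0,0.02],"rot":[0,0,0],"fingers":-1},{"travel":[0,0,0.03],"rot":[0,0,0],"fingers":-1},{"travel":[0,0,0.03],"rot":[0,0,0],"fingers":-1}]'|grep -E "tcp|wri"; python3 -m pendant '[{"travel":[0,0,-0.02],"rot":[0,0,0],"fingers":-0.3},{"travel":[0,0,-0.02],"rot":[0,0,0],"fingers":0.2},{"travel":[0,0,-0.02],"rot":[0,0,0],"fingers":0.2},{"travel":[0,0,-0.02],"rot":[0,0,0],"fingers":0.2},{"travel":[0,0,-0.3],"rot":[0,0,0],"fingers":0.2},{"travel":[0,0,-0.7],"rot":[0,0,0],"fingers":0.2},{"travel":[0,0,-1],"rot":[0,0,0],"fingers":0.2}]'; python3 -m pendant '[{"travel":[0,0,-0.3],"rot":[0,0,0],"fingers":0.2},{"travel":[-0.33,0,-0.3],"rot":[0,0,0],"fingers":0.2},{"travel":[-0.7,0,-0.3],"rot":[0,0,0],"fingers":0.2},{"travel":[-0.7,0,-0.3],"rot":[0,0,0],"fingers":0.2}]'>/dev/null
python3 - <<'E'
from h import *
st()
im,P=cloud('top'); cv2.imwrite('pics/t2.png',im)
i2,P2=cloud("scene")
for x in((.36,.49),(.49,.62)):
  for p in(P,P2):
    Q=box(p,x,(.3,.46),(.12,.15)); 
    if len(Q)>5: print('dry bar',line(Q),np.median(Q,0))
for yc,xc in((-.211,.45),(-.09,.461),(.042,.47),(.184,.459)):
    Q=box(P,(xc-.06,xc+.06),(yc-.06,yc+.06),(.119,.145))
    if len(Q)>10: print('wet',line(Q),len(Q))
E
```

```text
tcp_pos: [0.4293, 0.3763, 0.1409]
wrist_force: [-1.1, -3.1, 15.1]
clock: 20.05
tcp_pos: [0.4277, 0.3759, 0.2592]
orientation: [0.0, 0.693, 0.721, 0.0]
wrist_force: [0.4, -0.0, -0.2]
finger_gap: 0.0514
grip_force: 0.0
20.45 tcp [0.4309 0.2884 0.2937] psi 92.0 F [0.1 0.2 0.1] gap 0.0514 grip 0.0
dry bar (array([0.4327, 0.3765]), 2.5, array([0.013, 0.093])) [0.43268943 0.3797437  0.13707364]
dry bar (array([0.5585, 0.3666]), 2.4, array([0.011, 0.065])) [0.55798485 0.36768929 0.13652027]
dry bar (array([0.562 , 0.3811]), 2.3, array([0.015, 0.096])) [0.56251063 0.3858819  0.13679826]
wet (array([ 0.4494, -0.2134]), 14.8, array([0.01 , 0.094])) 185
wet (array([ 0.4615, -0.0895]), -7.5, array([0.011, 0.093])) 184
wet (array([0.4697, 0.0419]), 15.7, array([0.01 , 0.095])) 189
wet (array([0.4584, 0.1835]), 2.0, array([0.011, 0.094])) 189
```

View pics/t2.png

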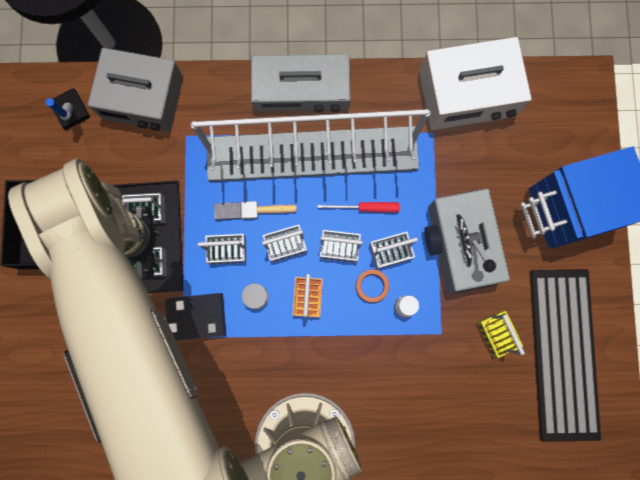

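Both dry baskets stand in the tray at around (143,207) and (157,262), and the four wet ones have not moved. The first wet basket goes to hook 3.

```bash
python3 -m pendant '[{"travel":[-0.4,0.08,0.2],"rot":[0,0,0],"fingers":0.2},{"travel":[-0.8,0.16,0.3],"rot":[0,0,0],"fingers":0.2},{"travel":[-0.88,0.2,0.3],"rot":[0,0,0],"fingers":0.2},{"travel":[-0.88,0.2,0.3],"rot":[0,0,0],"fingers":0.2},{"travel":[-0.88,0.2,0.3],"rot":[0,0,0],"fingers":0.2}]'>/dev/null; python3 -c "
from h import *
st();plan(.459,.1835,.133,92)"
```

```text
21.05 tcp [0.4593 0.188  0.2573] psi 92.2 F [ 0.7  0.3 -0.6] gap 0.051 grip 0.0
travel [-0.038, -0.004, 1.036] rot [-0.0, -0.0, 0.004]
```

```bash
python3 -m pendant '[{"travel":[-0.04,0,0.35],"rot":[0,0,0],"fingers":0.2},{"travel":[-0.04,0,0.7],"rot":[0,0,0],"fingers":0.2},{"travel":[-0.04,0,0.95],"rot":[0,0,0],"fingers":0.2},{"travel":[-0.04,0,1],"rot":[0,0,0],"fingers":0.2},{"travel":[-0.04,0,1],"rot":[0,0,0],"fingers":-1},{"travel":[-0.04,0,1],"rot":[0,0,0],"fingers":-1},{"travel":[-0.04,0,1],"rot":[0,0,0],"fingers":-1},{"travel":[-0.04,0,1],"rot":[0,0,0],"fingers":-1},{"travel":[-0.04,0,1],"rot":[0,0,0],"fingers":-1},{"travel":[-0.04,0,1],"rot":[0,0,0],"fingers":-1}]'; python3 -m pendant '[{"travel":[0,0,-0.15],"rot":[0,0,0],"fingers":-1},{"travel":[0,0,-0.45],"rot":[0,0,0],"fingers":-1},{"travel":[0,0,-0.8],"rot":[0,0,0],"fingers":-1},{"travel":[0,0,-0.98],"rot":[0,0,0],"fingers":-1},{"travel":[0,0,-0.98],"rot":[0,0,0],"fingers":-1}]';python3 -c "
from h import *
plan(.536,.1585,.253,92)"
```

```text
clock: 22.05
tcp_pos: [0.4606, 0.1831, 0.1396]
orientation: [0.001, 0.693, 0.721, 0.002]
wrist_force: [-1.7, 1.7, 5.5]
finger_gap: 0.0075
grip_force: 58.7
clock: 22.55
tcp_pos: [0.4616, 0.1829, 0.2594]
orientation: [0.002, 0.693, 0.721, 0.003]
wrist_force: [-0.1, 0.7, -1.5]
finger_gap: 0.0074
grip_force: 59.1
travel [-0.227, 0.612, 0.058] rot [0.008, -0.001, 0.004]
```

```bash
python3 -m pendant '[{"travel":[-0.1,0.2,0],"rot":[0,0,0],"fingers":-1},{"travel":[-0.2,0.5,0.03],"rot":[0,0,0],"fingers":-1},{"travel":[-0.23,0.61,0.05],"rot":[0,0,0],"fingers":-1},{"travel":[-0.23,0.61,0.05],"rot":[0,0,0],"fingers":-1}]'>/dev/null; python3 -c "
from h import *
st();plan(.637,.1585,.253,92)"
```

```text
22.95 tcp [0.5345 0.1569 0.247 ] psi 92.1 F [-0.6 -0.1 -1. ] gap 0.0075 grip 59.1
travel [-0.019, 0.854, -0.052] rot [-0.002, 0.0, 0.002]
```

```bash
python3 -m pendant '[{"travel":[-0.02,0.1,-0.06],"rot":[0,0,0],"fingers":-1},{"travel":[-0.02,0.35,-0.06],"rot":[0,0,0],"fingers":-1},{"travel":[-0.02,0.65,-0.06],"rot":[0,0,0],"fingers":-1},{"travel":[-0.02,0.85,-0.06],"rot":[0,0,0],"fingers":-1},{"travel":[-0.02,0.86,-0.06],"rot":[0,0,0],"fingers":-1},{"travel":[-0.02,0.86,-0.06],"rot":[0,0,0],"fingers":-1}]'; python3 -m pendant '[{"travel":[0,0,0.1],"rot":[0,0,0],"fingers":-1},{"travel":[0,0,0.22],"rot":[0,0,0],"fingers":-1},{"travel":[0,0,0.3],"rot":[0,0,0],"fingers":-1},{"travel":[0,0,0.34],"rot":[0,0,0],"fingers":-1},{"travel":[0,0,0.34],"rot":[0,0,0],"fingers":-1}]'
```

```text
clock: 23.55
tcp_pos: [0.6357, 0.1596, 0.255]
orientation: [-0.001, 0.693, 0.721, -0.001]
wrist_force: [-0.9, -0.3, -1.7]
finger_gap: 0.0074
grip_force: 59.1
clock: 24.05
tcp_pos: [0.6357, 0.1594, 0.2146]
orientation: [-0.001, 0.693, 0.721, -0.001]
wrist_force: [0.7, 0.2, -1.5]
finger_gap: 0.0074
grip_force: 59.1
```

```bash
python3 -m pendant '[{"travel":[0,0,0.02],"rot":[0,0,0],"fingers":-1},{"travel":[0,0,0.04],"rot":[0,0,0],"fingers":-1},{"travel":[0,0,0.05],"rot":[0,0,0],"fingers":-1},{"travel":[0,0,0.05],"rot":[0,0,0],"fingers":-1}]'
```

```text
clock: 24.45
tcp_pos: [0.6369, 0.1594, 0.2096]
orientation: [0.0, 0.693, 0.721, 0.0]
wrist_force: [0.0, -0.8, -1.2]
finger_gap: 0.0073
grip_force: 59.1
```

```bash
python3 -m pendant '[{"travel":[0,0,0.02],"rot":[0,0,0],"fingers":-1},{"travel":[0,0,0.02],"rot":[0,0,0],"fingers":-0.3},{"travel":[0,0,0.02],"rot":[0,0,0],"fingers":0.2},{"travel":[0,0,0.02],"rot":[0,0,0],"fingers":0.2},{"travel":[0,0,0.02],"rot":[0,0,0],"fingers":0.2},{"travel":[0,0,-0.3],"rot":[0,0,0],"fingers":0.2},{"travel":[0,0,-0.6],"rot":[0,0,0],"fingers":0.2},{"travel":[0,0,-0.75],"rot":[0,0,0],"fingers":0.2},{"travel":[0,0,-0.75],"rot":[0,0,0],"fingers":0.2}]'; python3 -c "
from h import *
st();plan(.4707,.0419,.29,105.7)
im,P=cloud('wrist')
Q=box(P,(.59,.69),(.1,.22),(.185,.22)); Q=Q[abs(Q[:,1]-.1585)<.02]; print('bar',np.median(Q,0),len(Q))
i,P=cloud('scene'); cv2.imwrite('pics/s3.png',cv2.resize(i[180:380,150:420],None,fx=2.8,fy=2.8))"
```

```text
clock: 25.35
tcp_pos: [0.6382, 0.1596, 0.3031]
orientation: [0.002, 0.693, 0.721, 0.002]
wrist_force: [0.1, 0.1, 0.1]
finger_gap: 0.0513
grip_force: 0.0
25.35 tcp [0.6382 0.1596 0.3031] psi 92.2 F [0.1 0.1 0.1] gap 0.0513 grip 0.0
travel [-0.925, -1.433, 0.1] rot [0.006, 0.0, -0.224]
bar [0.63655123 0.15932889 0.20391819] 916
```

View pics/s3.png

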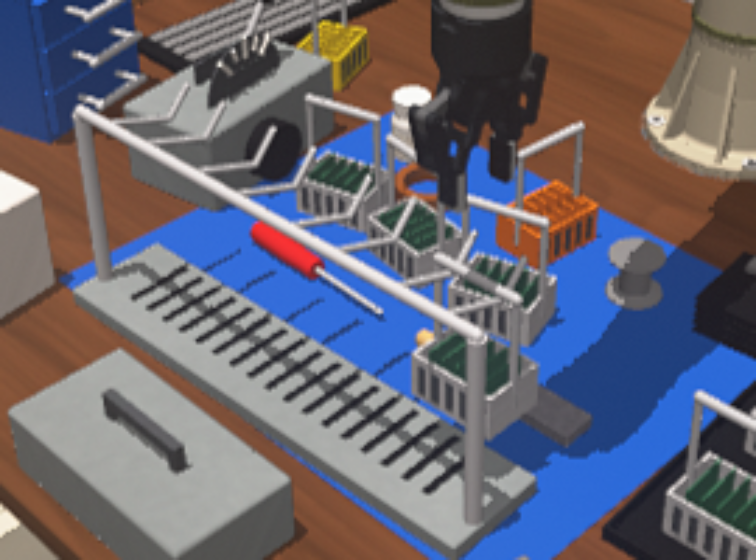

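The first wet basket hangs level on hook 3, at about (475,370) in the crop. The next is the wet basket at (.47,.04), which goes to hook 2.

```bash
python3 -m pendant '[{"travel":[-0.2,-0.3,0],"rot":[0,0,0],"fingers":0.2},{"travel":[-0.45,-0.7,0],"rot":[0,0,0],"fingers":0.2},{"travel":[-0.65,-1,0],"rot":[0,0,0],"fingers":0.2}]'>/dev/null; python3 -m pendant '[{"travel":[-0.2,-0.3,0.1],"rot":[0,0,-0.1],"fingers":0.2},{"travel":[-0.28,-0.43,0.3],"rot":[0,0,-0.2],"fingers":0.2},{"travel":[-0.28,-0.43,0.3],"rot":[0,0,-0.22],"fingers":0.2},{"travel":[-0.28,-0.43,0.3],"rot":[0,0,-0.22],"fingers":0.2},{"travel":[-0.28,-0.43,0.3],"rot":[0,0,-0.22],"fingers":0.2}]'>/dev/null; python3 -c "
from h import *
im,P=cloud('wrist')
Q=box(P,(.41,.53),(-.03,.11),(.119,.145)); print('bar',line(Q),np.median(Q,0),len(Q))
c=line(Q)
st();plan(.4707,.0419,.139,90+c[1])"
```

```text
bar (array([0.4701, 0.0429]), 15.8, array([0.01 , 0.095])) [0.46916446 0.04735749 0.13389476] 1729
26.3 tcp [0.4713 0.0416 0.2641] psi 105.4 F [-0.4  0.2 -0.1] gap 0.0514 grip 0.0
travel [0.004, -0.005, 1.042] rot [0.001, 0.0, -0.006]
```

```bash
python3 -m pendant '[{"travel":[0,0,0.35],"rot":[0,0,0],"fingers":0.2},{"travel":[0,0,0.7],"rot":[0,0,0],"fingers":0.2},{"travel":[0,0,0.95],"rot":[0,0,0],"fingers":0.2},{"travel":[0,0,1],"rot":[0,0,0],"fingers":0.2},{"travel":[0,0,1],"rot":[0,0,0],"fingers":-1},{"travel":[0,0,1],"rot":[0,0,0],"fingers":-1},{"travel":[0,0,1],"rot":[0,0,0],"fingers":-1},{"travel":[0,0,1],"rot":[0,0,0],"fingers":-1},{"travel":[0,0,1],"rot":[0,0,0],"fingers":-1},{"travel":[0,0,1],"rot":[0,0,0],"fingers":-1}]'; python3 -m pendant '[{"travel":[0,0,-0.15],"rot":[0,0,0],"fingers":-1},{"travel":[0,0,-0.45],"rot":[0,0,0],"fingers":-1},{"travel":[0,0,-0.8],"rot":[0,0,0],"fingers":-1},{"travel":[0,0,-0.96],"rot":[0,0,0],"fingers":-1},{"travel":[0,0,-0.96],"rot":[0,0,0.1],"fingers":-1},{"travel":[0,0,-0.96],"rot":[0,0,0.2],"fingers":-1},{"travel":[0,0,-0.96],"rot":[0,0,0.23],"fingers":-1},{"travel":[0,0,-0.96],"rot":[0,0,0.23],"fingers":-1}]';python3 -c "
from h import *
plan(.541,.033,.255,92)"
```

```text
clock: 27.3
tcp_pos: [0.4712, 0.0411, 0.1455]
orientation: [0.002, 0.606, 0.796, 0.001]
wrist_force: [-0.6, 0.3, 6.8]
finger_gap: 0.0068
grip_force: 58.8
clock: 28.1
tcp_pos: [0.4697, 0.0412, 0.2593]
orientation: [0.0, 0.697, 0.717, 0.0]
wrist_force: [-0.6, 0.2, -2.5]
finger_gap: 0.0071
grip_force: 59.2
travel [-0.085, 0.592, 0.036] rot [0.001, 0.0, -0.006]
```

```bash
python3 -m pendant '[{"travel":[-0.03,0.2,0],"rot":[0,0,0],"fingers":-1},{"travel":[-0.07,0.45,0],"rot":[0,0,0],"fingers":-1},{"travel":[-0.08,0.59,0],"rot":[0,0,0],"fingers":-1},{"travel":[-0.08,0.59,0],"rot":[0,0,0],"fingers":-1}]'>/dev/null; python3 -c "
from h import *
st();plan(.641,.033,.26,92)
im,P=cloud('wrist'); Q=box(P,(.45,.62),(-.02,.09),(.2,.28)); print(np.percentile(Q,[2,50,98],axis=0).round(3))"
```

```text
28.5 tcp [0.5427 0.0332 0.2584] psi 91.7 F [-0.4  0.1 -1.8] gap 0.007 grip 59.2
travel [-0.026, 0.819, -0.013] rot [0.001, 0.0, -0.006]
[[ 0.527 -0.005  0.214]
 [ 0.543  0.044  0.248]
 [ 0.616  0.081  0.278]]
```

```bash
python3 -m pendant '[{"travel":[-0.02,0.1,-0.02],"rot":[0,0,0],"fingers":-1},{"travel":[-0.02,0.35,-0.02],"rot":[0,0,0],"fingers":-1},{"travel":[-0.02,0.65,-0.02],"rot":[0,0,0],"fingers":-1},{"travel":[-0.02,0.82,-0.02],"rot":[0,0,0],"fingers":-1},{"travel":[-0.02,0.82,-0.02],"rot":[0,0,0],"fingers":-1},{"travel":[-0.02,0.82,-0.02],"rot":[0,0,0],"fingers":-1}]'; python3 -m pendant '[{"travel":[0,0,0.1],"rot":[0,0,0],"fingers":-1},{"travel":[0,0,0.22],"rot":[0,0,0],"fingers":-1},{"travel":[0,0,0.32],"rot":[0,0,0],"fingers":-1},{"travel":[0,0,0.36],"rot":[0,0,0],"fingers":-1},{"travel":[0,0,0.38],"rot":[0,0,0],"fingers":-1},{"travel":[0,0,0.38],"rot":[0,0,0],"fingers":-1}]'
```

```text
clock: 29.15
tcp_pos: [0.6381, 0.0342, 0.2607]
orientation: [-0.001, 0.697, 0.717, -0.001]
wrist_force: [0.1, 0.4, -2.6]
finger_gap: 0.0071
grip_force: 59.2
clock: 29.75
tcp_pos: [0.64, 0.034, 0.2165]
orientation: [0.001, 0.697, 0.717, 0.001]
wrist_force: [3.7, 0.5, -0.2]
finger_gap: 0.007
grip_force: 59.6
```

```bash
python3 -m pendant '[{"travel":[0,0,0.02],"rot":[0,0,0],"fingers":-1},{"travel":[0,0,0.02],"rot":[0,0,0],"fingers":-0.3},{"travel":[0,0,0.02],"rot":[0,0,0],"fingers":0.2},{"travel":[0,0,0.02],"rot":[0,0,0],"fingers":0.2},{"travel":[0,0,0.02],"rot":[0,0,0],"fingers":0.2},{"travel":[0,0,-0.3],"rot":[0,0,0],"fingers":0.2},{"travel":[0,0,-0.6],"rot":[0,0,0],"fingers":0.2},{"travel":[0,0,-0.75],"rot":[0,0,0],"fingers":0.2},{"travel":[0,0,-0.75],"rot":[0,0,0],"fingers":0.2}]'; python3 -c "
from h import *
im,P=cloud('wrist')
Q=box(P,(.59,.69),(-.02,.09),(.185,.22)); Q=Q[abs(Q[:,1]-.033)<.02]; print('bar',np.median(Q,0),len(Q))
i,P=cloud('top')
for yc,xc in((-.213,.45),(-.09,.461)):
    Q=box(P,(xc-.08,xc+.08),(yc-.06,yc+.06),(.119,.145))
    if len(Q)>10: print('wet',line(Q),len(Q))
st();plan(.4625,-.0895,.265,82.5)"
```

```text
clock: 30.65
tcp_pos: [0.6403, 0.0339, 0.3088]
orientation: [0.002, 0.697, 0.717, 0.002]
wrist_force: [1.2, -0.7, -0.5]
finger_gap: 0.0512
grip_force: 0.0
bar [0.64094347 0.03383062 0.20362477] 845
wet (array([ 0.4494, -0.2135]), 15.0, array([0.01 , 0.094])) 188
wet (array([ 0.4615, -0.0894]), -7.5, array([0.01 , 0.092])) 184
30.75 tcp [0.6391 0.034  0.305 ] psi 91.6 F [-0.4 -0.1 -1.2] gap 0.0511 grip 0.0
travel [-0.987, -1.5, 0.334] rot [-0.0, 0.0, 0.152]
```

Two baskets hang now. The third, at (.4625,-.0895), goes to hook 1.

```bash
python3 -m pendant '[{"travel":[-0.2,-0.3,0],"rot":[0,0,0],"fingers":0.2},{"travel":[-0.45,-0.7,0],"rot":[0,0,0],"fingers":0.2},{"travel":[-0.66,-1,0],"rot":[0,0,0],"fingers":0.2}]'>/dev/null; python3 -m pendant '[{"travel":[-0.2,-0.3,0.1],"rot":[0,0,0.1],"fingers":0.2},{"travel":[-0.33,-0.5,0.33],"rot":[0,0,0.15],"fingers":0.2},{"travel":[-0.33,-0.5,0.33],"rot":[0,0,0.15],"fingers":0.2},{"travel":[-0.33,-0.5,0.33],"rot":[0,0,0.15],"fingers":0.2},{"travel":[-0.33,-0.5,0.33],"rot":[0,0,0.15],"fingers":0.2}]'>/dev/null; python3 -c "
from h import *
im,P=cloud('wrist')
Q=box(P,(.40,.53),(-.15,-.03),(.119,.145)); c=line(Q); print('bar',c,np.median(Q,0),len(Q))
st();plan(.4625,-.0895,.136,90+c[1])"
```

```text
bar (array([ 0.4621, -0.0887]), -7.3, array([0.01 , 0.095])) [ 0.46275101 -0.08475305  0.13389108] 1686
31.6 tcp [ 0.4643 -0.0895  0.2664] psi 82.7 F [ 0.2 -0.7 -0.3] gap 0.0515 grip 0.0
travel [-0.002, -0.017, 1.086] rot [0.001, 0.0, 0.0]
```

```bash
python3 -m pendant '[{"travel":[0,-0.01,0.12],"rot":[0,0,0],"fingers":0.2}]'>/dev/null; python3 -m pendant '[{"travel":[0,0,0.35],"rot":[0,0,0],"fingers":0.2},{"travel":[0,0,0.7],"rot":[0,0,0],"fingers":0.2},{"travel":[0,0,0.92],"rot":[0,0,0],"fingers":0.2},{"travel":[0,0,0.97],"rot":[0,0,0],"fingers":0.2},{"travel":[0,0,0.97],"rot":[0,0,0],"fingers":-1},{"travel":[0,0,0.97],"rot":[0,0,0],"fingers":-1},{"travel":[0,0,0.97],"rot":[0,0,0],"fingers":-1},{"travel":[0,0,0.97],"rot":[0,0,0],"fingers":-1},{"travel":[0,0,0.97],"rot":[0,0,0],"fingers":-1},{"travel":[0,0,0.97],"rot":[0,0,0],"fingers":-1}]'; python3 -m pendant '[{"travel":[0,0,-0.15],"rot":[0,0,0],"fingers":-1},{"travel":[0,0,-0.45],"rot":[0,0,0],"fingers":-1},{"travel":[0,0,-0.8],"rot":[0,0,0],"fingers":-1},{"travel":[0,0,-0.96],"rot":[0,0,0],"fingers":-1},{"travel":[0,0,-0.96],"rot":[0,0,-0.1],"fingers":-1},{"travel":[0,0,-0.96],"rot":[0,0,-0.16],"fingers":-1},{"travel":[0,0,-0.96],"rot":[0,0,-0.16],"fingers":-1},{"travel":[0,0,-0.96],"rot":[0,0,-0.16],"fingers":-1}]';python3 -c "
from h import *
plan(.546,-.092,.255,92)"
```

```text
clock: 32.7
tcp_pos: [0.463, -0.0898, 0.1369]
orientation: [0.001, 0.751, 0.66, 0.001]
wrist_force: [-1.9, 0.5, 6.3]
finger_gap: 0.0074
grip_force: 58.7
clock: 33.5
tcp_pos: [0.4618, -0.0894, 0.2505]
orientation: [0.0, 0.694, 0.72, 0.0]
wrist_force: [-0.1, 0.0, -1.0]
finger_gap: 0.0079
grip_force: 59.0
travel [-0.048, 0.7, -0.037] rot [0.0, 0.0, 0.003]
```

```bash
python3 -m pendant '[{"travel":[-0.02,0.2,0],"rot":[0,0,0],"fingers":-1},{"travel":[-0.05,0.5,0],"rot":[0,0,0],"fingers":-1},{"travel":[-0.05,0.7,0],"rot":[0,0,0],"fingers":-1},{"travel":[-0.05,0.7,0],"rot":[0,0,0],"fingers":-1}]'>/dev/null; python3 -c "
from h import *
st();plan(.645,-.092,.252,92)
im,P=cloud('wrist'); Q=box(P,(.45,.59),(-.14,-.06),(.2,.26)); print(np.percentile(Q,[2,50,98],axis=0).round(3))"
```

```text
33.9 tcp [ 0.5486 -0.0923  0.2495] psi 92.2 F [-0.  -0.2 -1.6] gap 0.0075 grip 59.0
travel [-0.028, 0.802, -0.02] rot [0.001, 0.0, 0.003]
[[ 0.532 -0.134  0.237]
 [ 0.549 -0.085  0.247]
 [ 0.564 -0.062  0.259]]
```

```bash
python3 -m pendant '[{"travel":[-0.02,0.1,-0.02],"rot":[0,0,0],"fingers":-1},{"travel":[-0.03,0.35,-0.02],"rot":[0,0,0],"fingers":-1},{"travel":[-0.03,0.65,-0.02],"rot":[0,0,0],"fingers":-1},{"travel":[-0.03,0.8,-0.02],"rot":[0,0,0],"fingers":-1},{"travel":[-0.03,0.8,-0.02],"rot":[0,0,0],"fingers":-1},{"travel":[-0.03,0.8,-0.02],"rot":[0,0,0],"fingers":-1}]'; python3 -m pendant '[{"travel":[0,0,0.1],"rot":[0,0,0],"fingers":-1},{"travel":[0,0,0.22],"rot":[0,0,0],"fingers":-1},{"travel":[0,0,0.32],"rot":[0,0,0],"fingers":-1},{"travel":[0,0,0.36],"rot":[0,0,0],"fingers":-1},{"travel":[0,0,0.38],"rot":[0,0,0],"fingers":-1},{"travel":[0,0,0.38],"rot":[0,0,0],"fingers":-1}]'
```

```text
clock: 34.55
tcp_pos: [0.6409, -0.0919, 0.2522]
orientation: [-0.001, 0.693, 0.721, -0.001]
wrist_force: [-0.5, 0.4, -2.0]
finger_gap: 0.0075
grip_force: 59.0
clock: 35.15
tcp_pos: [0.6437, -0.0921, 0.2091]
orientation: [0.003, 0.693, 0.721, 0.002]
wrist_force: [4.5, 0.8, 4.5]
finger_gap: 0.0077
grip_force: 59.8
```

```bash
python3 -m pendant '[{"travel":[0,0,0],"rot":[0,0,0],"fingers":-1},{"travel":[0,0,0],"rot":[0,0,0],"fingers":-0.3},{"travel":[0,0,0],"rot":[0,0,0],"fingers":0.2},{"travel":[0,0,0],"rot":[0,0,0],"fingers":0.2},{"travel":[0,0,0],"rot":[0,0,0],"fingers":0.2},{"travel":[0,0,-0.3],"rot":[0,0,0],"fingers":0.2},{"travel":[0,0,-0.6],"rot":[0,0,0],"fingers":0.2},{"travel":[0,0,-0.75],"rot":[0,0,0],"fingers":0.2},{"travel":[0,0,-0.75],"rot":[0,0,0],"fingers":0.2}]'; python3 -c "
from h import *
im,P=cloud('wrist')
Q=box(P,(.59,.69),(-.15,-.04),(.185,.22)); Q=Q[abs(Q[:,1]+.092)<.02]; print('bar',np.median(Q,0),len(Q))
i,P=cloud('top')
Q=box(P,(.36,.56),(-.29,-.13),(.119,.145)); print('wet',line(Q),len(Q))
st();plan(.4504,-.2135,.265,105)"
```

```text
clock: 36.05
tcp_pos: [0.6432, -0.0923, 0.3004]
orientation: [0.002, 0.693, 0.721, 0.001]
wrist_force: [0.5, -0.2, 0.1]
finger_gap: 0.0517
grip_force: 0.0
bar [ 0.64604245 -0.09113833  0.20370931] 894
wet (array([ 0.4491, -0.2131]), 14.9, array([0.01 , 0.094])) 186
36.15 tcp [ 0.6421 -0.092   0.2966] psi 92.2 F [-0.5  0.2  0.7] gap 0.0512 grip 0.0
travel [-0.95, -1.635, 0.263] rot [-0.0, 0.0, -0.213]
```

```bash
python3 -m pendant '[{"travel":[-0.2,-0.3,0],"rot":[0,0,0],"fingers":0.2},{"travel":[-0.4,-0.7,0],"rot":[0,0,0],"fingers":0.2},{"travel":[-0.58,-1,0],"rot":[0,0,0],"fingers":0.2}]'>/dev/null; python3 -m pendant '[{"travel":[-0.2,-0.35,0.1],"rot":[0,0,-0.1],"fingers":0.2},{"travel":[-0.37,-0.63,0.3],"rot":[0,0,-0.2],"fingers":0.2},{"travel":[-0.37,-0.63,0.3],"rot":[0,0,-0.21],"fingers":0.2},{"travel":[-0.37,-0.63,0.3],"rot":[0,0,-0.21],"fingers":0.2},{"travel":[-0.37,-0.63,0.3],"rot":[0,0,-0.21],"fingers":0.2}]'>/dev/null; python3 -c "
from h import *
im,P=cloud('wrist')
Q=box(P,(.38,.53),(-.28,-.15),(.119,.145)); c=line(Q); print('bar',c,np.median(Q,0),len(Q))
st();plan(.4505,-.2125,.135,90+c[1])"
```

```text
bar (array([ 0.4496, -0.2132]), 15.0, array([0.009, 0.095])) [ 0.44865239 -0.20884484  0.13394363] 1696
37.0 tcp [ 0.4522 -0.2134  0.2613] psi 104.9 F [ 0.4 -0.5  0.4] gap 0.0511 grip 0.0
travel [0.012, -0.012, 1.052] rot [0.001, 0.001, -0.002]
```

```bash
python3 -m pendant '[{"travel":[0.01,-0.01,0.08],"rot":[0,0,0],"fingers":0.2}]'>/dev/null; python3 -m pendant '[{"travel":[0,0,0.35],"rot":[0,0,0],"fingers":0.2},{"travel":[0,0,0.7],"rot":[0,0,0],"fingers":0.2},{"travel":[0,0,0.92],"rot":[0,0,0],"fingers":0.2},{"travel":[0,0,0.97],"rot":[0,0,0],"fingers":0.2},{"travel":[0,0,0.97],"rot":[0,0,0],"fingers":-1},{"travel":[0,0,0.97],"rot":[0,0,0],"fingers":-1},{"travel":[0,0,0.97],"rot":[0,0,0],"fingers":-1},{"travel":[0,0,0.97],"rot":[0,0,0],"fingers":-1},{"travel":[0,0,0.97],"rot":[0,0,0],"fingers":-1},{"travel":[0,0,0.97],"rot":[0,0,0],"fingers":-1}]'; python3 -m pendant '[{"travel":[0,0,-0.15],"rot":[0,0,0],"fingers":-1},{"travel":[0,0,-0.45],"rot":[0,0,0],"fingers":-1},{"travel":[0,0,-0.8],"rot":[0,0,0],"fingers":-1},{"travel":[0,0,-0.96],"rot":[0,0,0],"fingers":-1},{"travel":[0,0,-0.96],"rot":[0,0,0.1],"fingers":-1},{"travel":[0,0,-0.96],"rot":[0,0,0.2],"fingers":-1},{"travel":[0,0,-0.96],"rot":[0,0,0.22],"fingers":-1},{"travel":[0,0,-0.96],"rot":[0,0,0.22],"fingers":-1}]';python3 -c "
from h import *
plan(.55,-.216,.25,92)"
```

```text
clock: 38.1
tcp_pos: [0.4505, -0.2135, 0.1369]
orientation: [0.002, 0.61, 0.792, -0.0]
wrist_force: [-1.4, 0.9, 6.2]
finger_gap: 0.0078
grip_force: 58.8
clock: 38.9
tcp_pos: [0.4495, -0.2126, 0.2503]
orientation: [-0.0, 0.696, 0.718, -0.0]
wrist_force: [0.0, 0.2, -1.6]
finger_gap: 0.0075
grip_force: 59.0
travel [-0.054, 0.836, 0.002] rot [-0.0, -0.0, -0.005]
```

```bash
python3 -m pendant '[{"travel":[-0.02,0.2,0],"rot":[0,0,0],"fingers":-1},{"travel":[-0.05,0.5,0],"rot":[0,0,0],"fingers":-1},{"travel":[-0.05,0.78,0],"rot":[0,0,0],"fingers":-1},{"travel":[-0.05,0.83,0],"rot":[0,0,0],"fingers":-1},{"travel":[-0.05,0.83,0],"rot":[0,0,0],"fingers":-1}]'>/dev/null; python3 -c "
from h import *
st();plan(.650,-.216,.252,92)
im,P=cloud('wrist'); Q=box(P,(.45,.59),(-.26,-.18),(.2,.26)); print(np.percentile(Q,[2,50,98],axis=0).round(3))"
```

```text
39.4 tcp [ 0.5498 -0.2155  0.2492] psi 91.8 F [-0.8  1.  -2.4] gap 0.0075 grip 59.0
travel [-0.03, 0.834, -0.024] rot [-0.001, -0.001, -0.004]
[[ 0.534 -0.257  0.237]
 [ 0.55  -0.208  0.247]
 [ 0.565 -0.182  0.259]]
```

```bash
python3 -m pendant '[{"travel":[-0.02,0.1,-0.02],"rot":[0,0,0],"fingers":-1},{"travel":[-0.03,0.35,-0.02],"rot":[0,0,0],"fingers":-1},{"travel":[-0.03,0.65,-0.02],"rot":[0,0,0],"fingers":-1},{"travel":[-0.03,0.83,-0.02],"rot":[0,0,0],"fingers":-1},{"travel":[-0.03,0.83,-0.02],"rot":[0,0,0],"fingers":-1},{"travel":[-0.03,0.83,-0.02],"rot":[0,0,0],"fingers":-1}]'; python3 -m pendant '[{"travel":[0,0,0.1],"rot":[0,0,0],"fingers":-1},{"travel":[0,0,0.22],"rot":[0,0,0],"fingers":-1},{"travel":[0,0,0.32],"rot":[0,0,0],"fingers":-1},{"travel":[0,0,0.36],"rot":[0,0,0],"fingers":-1},{"travel":[0,0,0.38],"rot":[0,0,0],"fingers":-1},{"travel":[0,0,0.38],"rot":[0,0,0],"fingers":-1}]'
```

```text
clock: 40.05
tcp_pos: [0.6479, -0.2166, 0.2523]
orientation: [-0.001, 0.697, 0.717, -0.001]
wrist_force: [0.1, 0.3, -2.2]
finger_gap: 0.0073
grip_force: 59.1
clock: 40.65
tcp_pos: [0.6498, -0.2169, 0.2084]
orientation: [0.002, 0.697, 0.717, 0.001]
wrist_force: [3.6, 0.5, 1.6]
finger_gap: 0.0075
grip_force: 59.5
```

```bash
python3 -m pendant '[{"travel":[0,0,0],"rot":[0,0,0],"fingers":-1},{"travel":[0,0,0],"rot":[0,0,0],"fingers":-0.3},{"travel":[0,0,0],"rot":[0,0,0],"fingers":0.2},{"travel":[0,0,0],"rot":[0,0,0],"fingers":0.2},{"travel":[0,0,0],"rot":[0,0,0],"fingers":0.2},{"travel":[0,0,-0.3],"rot":[0,0,0],"fingers":0.2},{"travel":[0,0,-0.6],"rot":[0,0,0],"fingers":0.2},{"travel":[0,0,-0.9],"rot":[0,0,0],"fingers":0.2},{"travel":[0,0,-0.9],"rot":[0,0,0],"fingers":0.2}]'; python3 -c "
from h import *
im,P=cloud('wrist')
Q=box(P,(.59,.69),(-.27,-.16),(.185,.22)); Q=Q[abs(Q[:,1]+.216)<.02]; print('bar',np.median(Q,0),len(Q))
i,P=cloud('top');cv2.imwrite('pics/t4.png',i)
i,P=cloud('scene'); cv2.imwrite('pics/s4.png',cv2.resize(i[150:380,130:420],None,fx=2.6,fy=2.6))
K=box(P,(.36,.43),(-.44,-.36),(.17,.215)); print('knob',np.median(K,0),len(K))
st();plan(.399,-.4005,.31,101.3)"
```

```text
clock: 41.55
tcp_pos: [0.6504, -0.2172, 0.3212]
orientation: [0.004, 0.697, 0.717, 0.001]
wrist_force: [0.7, -0.8, 0.9]
finger_gap: 0.0514
grip_force: 0.0
bar [ 0.65137365 -0.21518626  0.20359702] 807
knob [ 0.40401196 -0.39644408  0.1879981 ] 66
41.7 tcp [ 0.6489 -0.2166  0.3145] psi 91.6 F [-0.6  0.2 -0.9] gap 0.0512 grip 0.0
travel [-1.472, -2.126, 0.039] rot [-0.0, -0.0, -0.161]
```

View pics/s4.png

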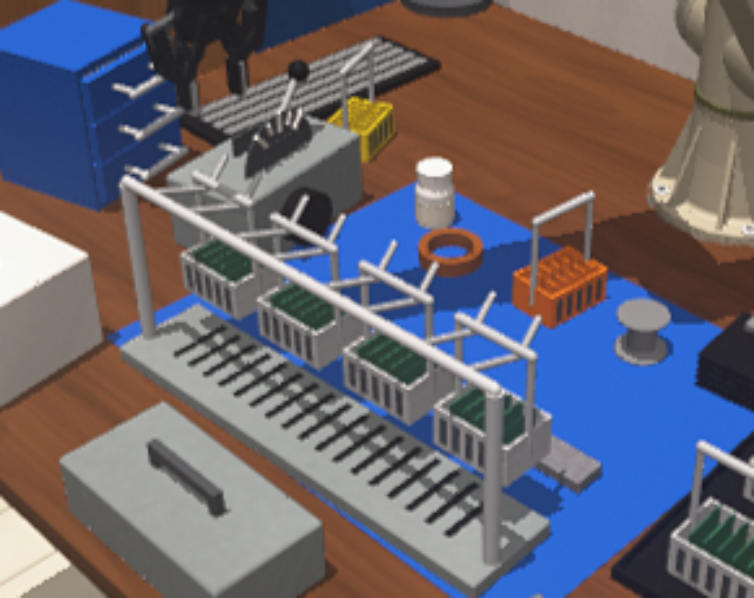

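All four hang level on their own hooks, at roughly (225,265), (300,310), (385,375) and (490,415) in the crop. The last step is setting the lever to half.

```bash
python3 -m pendant '[{"travel":[-0.2,-0.3,0],"rot":[0,0,0],"fingers":0.2},{"travel":[-0.45,-0.7,0],"rot":[0,0,0],"fingers":0.2},{"travel":[-0.69,-1,0],"rot":[0,0,0],"fingers":0.2}]'>/dev/null; python3 -m pendant '[{"travel":[-0.24,-0.33,0],"rot":[0,0,0],"fingers":0.2},{"travel":[-0.48,-0.67,0],"rot":[0,0,0],"fingers":0.2},{"travel":[-0.69,-1,0],"rot":[0,0,0],"fingers":0.2}]'>/dev/null; python3 -m pendant '[{"travel":[-0.09,-0.12,0],"rot":[0,0,-0.1],"fingers":0.2},{"travel":[-0.09,-0.12,0],"rot":[0,0,-0.16],"fingers":0.2},{"travel":[-0.09,-0.12,0],"rot":[0,0,-0.16],"fingers":0.2},{"travel":[-0.09,-0.12,0],"rot":[0,0,-0.16],"fingers":0.2}]'>/dev/null; python3 -c "
from h import *
st();plan(.399,-.401,.2,101.3)"
```

```text
42.7 tcp [ 0.4015 -0.398   0.3138] psi 101.2 F [ 0.3 -0.2  0.1] gap 0.0513 grip 0.0
travel [-0.023, -0.025, 0.949] rot [-0.001, -0.002, -0.002]
```

```bash
python3 -m pendant '[{"travel":[-0.02,-0.03,0.35],"rot":[0,0,0],"fingers":0.2},{"travel":[-0.02,-0.03,0.7],"rot":[0,0,0],"fingers":0.2},{"travel":[-0.02,-0.03,0.93],"rot":[0,0,0],"fingers":0.2},{"travel":[-0.02,-0.03,0.95],"rot":[0,0,0],"fingers":0.2},{"travel":[-0.02,-0.03,0.95],"rot":[0,0,0],"fingers":-0.1},{"travel":[-0.02,-0.03,0.95],"rot":[0,0,0],"fingers":-0.1},{"travel":[-0.02,-0.03,0.95],"rot":[0,0,0],"fingers":-0.1}]' 20; python3 -m pendant '[{"travel":[0,0.1,-0.02],"rot":[0,0,0],"fingers":-0.1},{"travel":[0,0.2,-0.04],"rot":[0,0,0],"fingers":-0.1},{"travel":[0,0.3,-0.05],"rot":[0,0,0],"fingers":-0.1},{"travel":[0,0.4,-0.06],"rot":[0,0,0],"fingers":-0.1},{"travel":[0,0.5,-0.07],"rot":[0,0,0],"fingers":-0.1},{"travel":[0,0.58,-0.08],"rot":[0,0,0],"fingers":-0.1},{"travel":[0,0.58,-0.08],"rot":[0,0,0],"fingers":-0.1}]'; python3 -c "
from h import *
plan(.4684+.005,-.387+.001,.209,101.3)
i,P=cloud('scene'); cv2.imwrite('pics/s5.png',cv2.resize(i[120:280,130:330],None,fx=3,fy=3))"
```

```text
clock: 43.4
tcp_pos: [0.3997, -0.4024, 0.2031]
orientation: [0.002, 0.634, 0.773, -0.0]
wrist_force: [0.4, 0.1, 0.6]
finger_gap: 0.0382
grip_force: 0.0
clock: 44.1
tcp_pos: [0.4685, -0.3886, 0.2131]
orientation: [0.002, 0.634, 0.773, -0.0]
wrist_force: [0.1, 0.0, -0.6]
finger_gap: 0.0385
grip_force: 0.0
travel [0.014, 0.045, 0.034] rot [0.002, 0.004, -0.001]
```

```bash
python3 -m pendant '[{"travel":[0,0.03,0],"rot":[0,0,0],"fingers":-0.1},{"travel":[0,0.05,0],"rot":[0,0,0],"fingers":-0.1},{"travel":[0,0.05,0],"rot":[0,0,0],"fingers":-0.1},{"travel":[0,0.05,0],"rot":[0,0,0],"fingers":0.2},{"travel":[0,0.05,0],"rot":[0,0,0],"fingers":0.2},{"travel":[0,0.05,-0.3],"rot":[0,0,0],"fingers":0.2},{"travel":[0,0.05,-0.7],"rot":[0,0,0],"fingers":0.2},{"travel":[0,0.05,-1],"rot":[0,0,0],"fingers":0.2},{"travel":[0,0.05,-1],"rot":[0,0,0],"fingers":0.2}]'; python3 - <<'E'
from h import *
i,P=cloud('scene'); cv2.imwrite('pics/s6.png',cv2.resize(i[120:380,130:450],None,fx=2.3,fy=2.3))
for A in(P,cloud('top')[1],cloud('wrist')[1]):
    K=box(A,(.43,.51),(-.42,-.36),(.195,.235)); print(len(K))
    if len(K)>25:
        M=np.c_[2*K,np.ones(len(K))]; b=np.linalg.lstsq(M,(K**2).sum(1),rcond=None)[0]; print("knob c",b[:3].round(4),"r",np.sqrt(b[3]+b[:3]@b[:3]).round(4))
E
```

```text
clock: 45.05
tcp_pos: [0.4744, -0.3881, 0.3369]
orientation: [0.005, 0.634, 0.773, -0.0]
wrist_force: [0.1, 0.2, -0.5]
finger_gap: 0.0512
grip_force: 0.0
66
knob c [ 0.4705 -0.3873  0.2113] r 0.0123
0
1247
knob c [ 0.4677 -0.3895  0.2101] r 0.0137
```

View pics/s6.png

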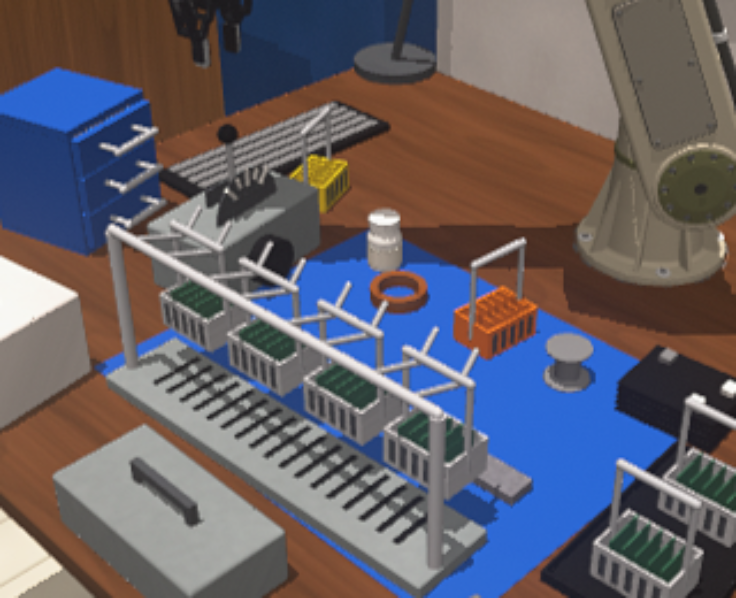

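The lever stands upright, with the knob at (227,132), about 71 mm along from shut, which is 0.7 rad. All six baskets are in place, so I'm handing in.

```bash
python3 -m pendant '[{"travel":[0,0,-0.2],"rot":[0,0,0],"fingers":0.2},{"travel":[0,0,-0.2],"rot":[0,0,0],"fingers":0.2},{"travel":[0,0,-0.2],"rot":[0,0,0],"fingers":0.2},{"travel":[0,0,-0.2],"rot":[0,0,0],"fingers":0.2},{"travel":[0,0,-0.2],"rot":[0,0,0],"fingers":0.2},{"travel":[0,0,-0.2],"rot":[0,0,0],"fingers":0.2}]'>/dev/null; python3 -c "
from h import *
print(env.hand_in())"
```

```text
the job is handed in; nothing more can be done
None
```

The job is handed in, with no verdict returned: both dry baskets stand in the tray, all four washed baskets hang on their own hooks, and the throttle is at half (lever upright, about 0.7 rad by camera measurement).

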